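Pass a board carrier under the scan arch and tally it

TASK

Lay the board carrier in the open (flared) end of the scan lane, slide it along between the rails and under the arch, then take hold of it on the other side and draw it on until it rests fully home against the red end stop. Only then swing the tally counter's red-knobbed lever all the way to its stop and let it spring back. Keep the board level and leave the tin, the screwdriver and the yellow housing where they are.

Things in the scene. Friction and masses are not known exactly. Their poses are not given: they have to be found in the camera images.
- carrier: loose black plate 80 (x) x 170 (y) x 8 mm with a green circuit board, 0.28 kg, both ends alike, starts on the bench. Origin: centre of underside. Three upright grips on its centre line, 24 mm wide in x, from 8 to 38 mm above the underside: orange block at y=0 (30 mm long), yellow lugs at y=+-65 (16 mm long). Low components (to 24 mm) only between them, at |y| 27 to 46 mm.
- lane: fixed scan lane; origin on the bench under the arch's middle; +y is the way of travel, from open flared end to end stop. Aluminium deck 120 mm wide, top 6 mm above bench, y -235 to +227 mm. Two dark rails 88 mm apart inside, 10 mm thick, tops 14 mm above bench, y -160 to +223 mm, flaring to about 101 mm apart at y -207 mm.
- arch (a point): centre of the top of the grey arch, 74 mm above bench; axes as the lane's. Arch spans y -30 to +30 mm of the lane; beam 54 to 74 mm above bench, 154 mm wide in x; legs outside the rails, inner faces at x=+-59 mm. A carrier flat on the deck passes under (its grips reach 44 mm above bench); fingers do not.
- stop (a point): middle of the face of the red end stop, at lane y=+215 mm, on the deck's top (6 mm above bench); the stop is a bar across the deck, 8 mm thick, top 20 mm above bench. With the carrier home its leading edge touches it and its middle is at lane y=+130 mm.
- counter: fixed tally counter, blue box 84 (x) x 64 (y) x 40 mm high on a 100 x 80 mm foot plate. Origin: centre of its underside, z up. The lever is on its top; the white windows are at its -x side.
- tally_lever (a joint): angle of the counter's sprung advance lever about its vertical pivot: 0 at rest, grows as it is swung anticlockwise seen from above, stop at 1.0 rad; a spring returns it to 0. At rest the lever points 0.5 rad clockwise of the counter's own +x, at the stop 0.5 rad anticlockwise of it. About 2 to 3 N at the knob.
- lever_knob (a point): centre of the top of the upright red knob at the lever's end: a round post 12 mm in diameter, from 43 to 77 mm above the bench (this point is at 77 mm), 50 mm from the pivot; the lever arm (8 mm bar) is at 43 to 51 mm.
- lever_pivot (a point): the lever's pivot on top of the counter, 43 mm above the bench, at x = +10 mm of the counter.
- tin: bystander: open metal cup, 72 mm across, 75 mm high, origin at the centre of its underside. Leave it.
- driver: bystander: screwdriver with a red handle lying beyond the lane, 170 mm long. Leave it.
- housing: bystander: yellow plastic round housing, 84 mm across, 70 mm high, standing beyond the lane. Leave it.
Things that resemble listed ones, but are neither listed nor needed, are in the scene too. What is shaped like the carrier but brown is not meant. Leave any green look-alike of the counter alone.

How it is judged:
By the outcome, as a careful person would: the job done as asked, in the order asked, and still so for the second after the job is handed in, with the robot touching nothing.
It also fails if it takes over 72 s, if anything falls off the work surface, if the arm or the gripper's body presses on something with over 40 N, if the wrist force passes 120 N, or if a joint passes its speed limit or range.

ROBOT

A 6-joint arm with a two-finger parallel gripper is mounted at the origin on the work surface. World frame = base frame: x ahead of the robot, y to its left, z up, the work surface at z = 0. Lengths are in m, angles in rad, forces in N, time in s.
With the tool pointing down it reaches from about 0.35 to 0.925 m from the base axis. Payload 6.4 kg.
Tool frame: the origin (TCP) lies where the fingers leave the gripper's body, on its centre line; the fingertips stand 73 mm ahead of it and the grasp point (between the pads) lies 54 mm ahead of it; z points along the fingers, y is the line along which they close (so a half turn about z gives the same grasp; the last joint's range is limited). The gripper opens to 85 mm and grips with 20 to 120 N. Pads are 22 mm wide; open, the fingers measure 114 mm over their backs; the gripper's body (76 mm by 85 mm) begins 54 mm behind the grasp point. The pads swing forward as they close: fully open they stand 13 mm farther back than shut.
Start: joints at [0.959, 0.245, 1.558, -0, 1.339, -0.174], TCP at [0.276, 0.589, 0.304] pointing down, gripper open.
Joint ranges: [-3.13, 3.13], [-1.02, 2.26], [0.13, 2.54], [-0.95, 4.09], [0.21, 2.88], [-2.74, 2.74]. Speed limits (rad/s): [2.57, 2.57, 3.14, 3.14, 3.14, 3.14].

INTERFACE

Orientations are given as a rotation vector (axis times angle).
In Python, from cell import arm gives the robot as it stands.
- The arm moves only by the tool drive_tool, never from a script. Its argument "deltas" is a list of rows, each an object of numbers: "hand": the opening, from -1 (shut) to 1 (fully open), so that 0 is half open; "tx", "ty", "tz": the shift along the tool's x, y, z in mm; "wx", "wy", "wz": the turn, a rotation vector about the tool's x, y, z in degrees. In form: [{"hand": .., "tx": .., "ty": .., "tz": .., "wx": .., "wy": .., "wz": ..}, ...]. A call has 1 to 12 rows; each row shifts and turns the commanded pose from where the row before left it, along the tool's axes as they then stand; what a row does not reach is not made up. A row lasts 1/12 s, in which the tool goes at most 41.7 mm and 7.16 degrees, less where a joint would pass 70% of its speed; a pose out of reach is approached as far as the arm can. A call with a gripper value outside its range is refused whole. The fingers move at their own pace and stop on an object; "newtons" is the grip in N (left out, the last holds). Time passes only in rows, so rows that do not move let the fingers close. It gives the time, the measured TCP pose, the force, the opening and the grip force at its end, in the units of the state.
- arm.state(): the state, without advancing time (a new reading comes with each control period).
- arm.read_camera(name): name is "side" or "top" or "wrist"; returns a dict with "pixels" (400x640x3 uint8, red, green, blue), "range_z" (400x640 float32, m along the optical axis (not along the pixel's ray), 0 where there is no reading), "mtx" (3x3 intrinsics, pixels), "eye" and "attitude" of the camera in the world; the wrist camera has in their place "mount" (4x4, takes a point from camera to tool coordinates, whose origin is the TCP and whose axes are the flange's). Camera axes: x right, y up, looking along -z (the intrinsics and any distortion apply to the point x, -y, -z); pixel columns grow to the right and rows downward; lengths in m; the calibration is good to about 2 mm. A picture is of the moment at which its call begins: read the wrist's pose just before it.
- arm.job_done(): hands the job in; it is judged then, once.
Trained networks look in a picture, given as the dict that the camera call returned (one of the last four; its "shot" number tells which), for a name from the list of things; names that differ only in an ending like _2 or _b are one class to them, and where a whole thing is asked for, a point or a joint stands for the part that bears it (a point fixed in the world has none). Each returns a list of dicts, best first, with "score" (0 to 1); they miss things now and then, are a little off and sometimes report something else, mostly with a low value. They report only what shows in the picture. A call takes as long as a camera call. They do not tell look-alikes from the thing itself.
- arm.silhouettes(picture, thing): "mask" (400x640 bool, what is visible of it) and "xy" ([column, row] in pixels, amid what is visible of it).
The state is a dict: "clock": time; "joint_positions": joint angles; "qd": joint speeds; "tau": joint torques, N m; "position": TCP position; "ee_rot": TCP orientation; "contact_force": force on the tool from outside, world axes, zero at the start; "torque": the same for the moment, N m; "width": opening from 0.0 (shut) to 1.0 (fully open); "grasp_force": force on a finger pad.
Only numpy, scipy, OpenCV 4.12 (cv2) and the standard library are available. Lean on these libraries where they do the work, as an engineer would, in place of code of your own. Each camera call takes 0.05 s, during which the arm holds its last target. There are 200 camera calls.

## Working session

There is one attempt and no reset: what is moved stays moved. The work goes in short steps, Python scripts to look and compute and a tool call to move; the robot and the scene stay as the last step left them, time stands still between calls to the robot, and variables do not carry over. Pictures are saved under pics/ and viewed, at most 10 in all, crops included, and the job is handed in when it is done.

Besides the shell and the picture viewer there is one more tool, called after "Request:" as name(argument=value, ...) on one line, values as JSON. drive_tool: Moves the arm, as the interface text tells. Its arguments: {"type":"object","properties":{"deltas":{"type":"array","items":{"type":"object","properties":{"hand":{"type":"number"},"tx":{"type":"number"},"ty":{"type":"number"},"tz":{"type":"number"},"wx":{"type":"number"},"wy":{"type":"number"},"wz":{"type":"number"}}}},"newtons":{"type":"number"}},"required":["deltas"]}

```bash
mkdir -p pics; cat > h.py <<'E'
from cell import arm
import numpy as np, cv2
from scipy.spatial.transform import Rotation as R
def campose(p):
    if 'eye' in p:
        A=np.array(p['attitude']);
        A=R.from_rotvec(A).as_matrix() if A.shape==(3,) else (R.from_quat(A).as_matrix() if A.shape==(4,) else A)
        return A,np.array(p['eye'])
    s=p['st']; T=np.array(p['mount']); Rt=R.from_rotvec(s['ee_rot']).as_matrix()
    return Rt@T[:3,:3], Rt@T[:3,3]+np.array(s['position'])
def shot(n):
    s=arm.state(); p=arm.read_camera(n)
    if 'mount' in p: p['st']=s
    return p
def cloud(p):
    d=p['range_z']; K=np.array(p['mtx']); v,u=np.mgrid[0:400,0:640]
    X=np.stack([(u-K[0,2])/K[0,0]*d,-(v-K[1,2])/K[1,1]*d,-d],-1)
    A,e=campose(p); W=X@A.T+e; W[d==0]=np.nan; return W
def save(p,f,box=None,s=1):
    im=p['pixels'][:,:,::-1]
    if box: im=im[box[1]:box[3],box[0]:box[2]]
    cv2.imwrite(f,cv2.resize(im,None,fx=s,fy=s,interpolation=cv2.INTER_CUBIC))
E
python3 - <<'E'
from h import *
a={}
for n in('top','side'):
    p=shot(n);save(p,f'pics/{n}0.png');print(n,{k:np.array(v).round(4).tolist() for k,v in p.items() if k not in('pixels','range_z')})
    W=cloud(p);np.savez(f'{n}0.npz',W=W,im=p['pixels'])
    for t in('carrier','lane','counter','tally_lever','tin','driver','housing'):
        for r in arm.silhouettes(p,t):
            m=r['mask'];print(n,t,round(r['score'],2),np.round(r['xy']).tolist(),m.sum(),np.nanmedian(W[m],0).round(3))
print(arm.state())
E
```

```text
top {'mtx': [[478.2588, 0.0, 323.9773], [0.0, 478.2588, 200.0752], [0.0, 0.0, 1.0]], 'eye': [0.3852, -0.0152, 1.1947], 'attitude': [0.1125, -0.0948, -1.595], 'shot': 1}
top carrier 0.85 [318.0, 241.0] 2256 [0.438 0.017 0.01 ]
top carrier 0.65 [209.0, 324.0] 2373 [0.245 0.277 0.01 ]
top lane 0.96 [328.0, 168.0] 9249 [ 0.624 -0.019  0.008]
top counter 0.77 [439.0, 245.0] 1394 [ 0.424 -0.276  0.039]
top counter 0.62 [436.0, 322.0] 1397 [ 0.244 -0.262  0.039]
top tally_lever 0.64 [439.0, 236.0] 47 [ 0.436 -0.279  0.05 ]
top tally_lever 0.61 [445.0, 311.0] 109 [ 0.273 -0.279  0.052]
top tin 0.65 [201.0, 254.0] 859 [0.421 0.304 0.031]
top tin 0.6 [319.0, 241.0] 2227 [0.438 0.016 0.01 ]
top driver 0.81 [282.0, 92.0] 469 [0.818 0.101 0.02 ]
top housing 0.56 [382.0, 96.0] 925 [ 0.805 -0.16   0.042]
top housing 0.16 [439.0, 231.0] 142 [ 0.456 -0.282  0.051]
side {'mtx': [[420.1063, 0.0, 321.8278], [0.0, 420.1063, 196.9472], [0.0, 0.0, 1.0]], 'eye': [0.0183, -0.7519, 0.6413], 'attitude': [0.9823, -0.3183, -0.5489], 'shot': 2}
side carrier 0.95 [284.0, 232.0] 1500 [0.432 0.001 0.011]
side carrie
[... 580 characters left out ...]
51]
{'clock': 0.8, 'joint_positions': array([ 9.58880029e-01,  2.45057537e-01,  1.55779543e+00, -2.18490736e-05,
        1.33871881e+00, -1.74090112e-01]), 'qd': array([-1.58411104e-03, -6.21756608e-04, -4.61260819e-04, -8.26057115e-04,
       -1.25449824e-03,  4.99849939e-05]), 'tau': array([-3.83775614e-04, -4.29489219e+01, -3.26405954e+01, -1.63466948e-04,
        4.83175354e-04,  1.06082064e-05]), 'position': array([0.27557846, 0.58869899, 0.3039199 ]), 'ee_rot': array([6.82242152e-01, 3.06659036e+00, 1.74964232e-05]), 'contact_force': array([ 0.38502739, -0.60776163,  0.59034978]), 'torque': array([-0.00384294, -0.09105132,  0.00212574]), 'grasp_force': 0.0, 'width': 0.9990858866194157}
```

View both.

View pics/top0.png

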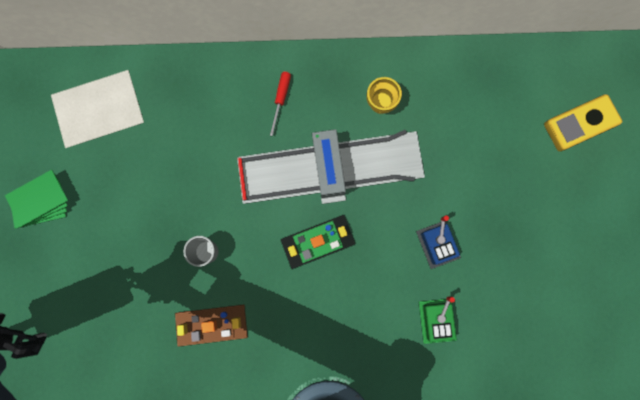

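```bash
python3 - <<'E'
import numpy as np,cv2
d=np.load('side0.npz')['im'][:,:,::-1]; t=np.load('top0.npz')['im'][:,:,::-1]
a=cv2.resize(d[150:370,120:480],(800,489),interpolation=cv2.INTER_CUBIC)
cv2.imwrite('pics/sidecrop.png',a)
E
```

```text
(no output)
```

View pics/sidecrop.png

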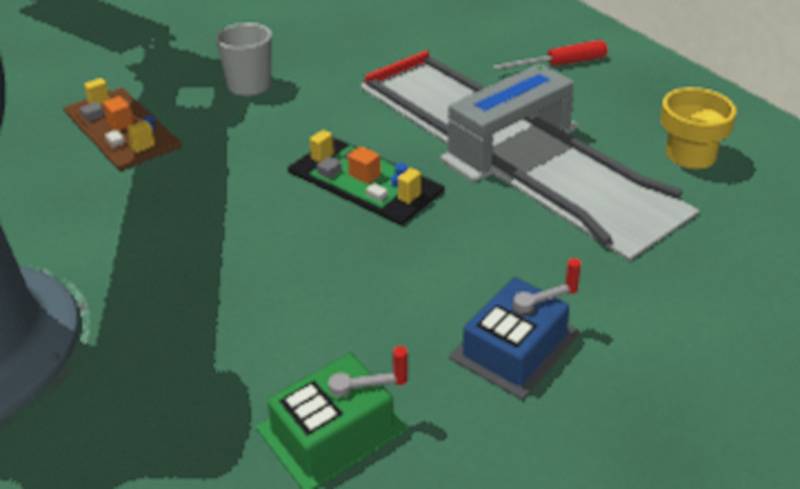

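The top view shows:
- Carriers: the black one at (318,241) and a brown look-alike at (210,325). Black is the one meant.
- Counters: blue at (439,245) and a green look-alike at (436,322). Blue is the one meant, and the enlarged crop confirms both choices.
- Lane: the red stop is at (242,180) and the flared end is at (420,157).

Next I'll fit poses.

```bash
cat >> h.py <<'E'
def ray(p,uv,z):  # pixel(s) to world at plane z
    K=np.array(p['mtx']);A,e=campose(p);uv=np.atleast_2d(uv).astype(float)
    d=np.c_[(uv[:,0]-K[0,2])/K[0,0],-(uv[:,1]-K[1,2])/K[1,1],-np.ones(len(uv))]@A.T
    return e+d*((z-e[2])/d[:,2])[:,None]
def hsv(p): return cv2.cvtColor(p['pixels'],cv2.COLOR_RGB2HSV)
def colour(p,name):
    h=hsv(p);H,S,V=h[...,0].astype(int),h[...,1],h[...,2]
    r={'yellow':(20,33,120,120),'orange':(6,14,140,120),'red':(-6,4,150,90),'blue':(105,125,100,50)}[name]
    H=np.where(H>150,H-180,H)
    return (H>=r[0])&(H<=r[1])&(S>=r[2])&(V>=r[3])
E
python3 - <<'E'
from h import *
for n in('top','side'):
    p=shot(n);W=cloud(p)
    def blobs(c,ctr,rad,zmin=-.02,zmax=.2):
        m=colour(p,c)&(np.hypot(W[...,0]-ctr[0],W[...,1]-ctr[1])<rad)&(W[...,2]>zmin)&(W[...,2]<zmax)
        k,l,s,c_=cv2.connectedComponentsWithStats(m.astype('uint8'))
        for i in range(1,k):
            if s[i,4]>8:
                q=W[l==i];t=q[q[:,2]>np.nanmax(q[:,2])-.006]
                print(n,c,s[i,4],c_[i].round(1),'med',np.median(q,0).round(4),'top',t.mean(0).round(4),len(t),np.nanmax(q[:,2]).round(3))
    blobs('yellow',(.438,.017),.12); blobs('orange',(.438,.017),.1)
    blobs('red',(.6,.2),.14); blobs('red',(.47,-.28),.06); blobs('blue',(.62,-.02),.1,.05)
    def rect(m,name):
        q=W[m][:,:2]; r=cv2.minAreaRect((q*1000).astype('float32')); print(n,name,np.round(r[0],1),np.round(r[1],1),round(r[2],2),m.sum())
    D=lambda c:np.hypot(W[...,0]-c[0],W[...,1]-c[1])
    z=W[...,2]
    rect((D((.438,.017))<.12)&(z>.005)&(z<.0125)&(hsv(p)[...,2]<60),'carrier black')
    rect((D((.62,-.03))<.26)&(z>.055)&(z<.08)&(D((.805,-.16))>.08)&(np.abs(W[...,1]+.0)<.12),'arch')
    L=p['pixels'].astype(int); grey=(L.max(-1)-L.min(-1)<25)&(L.min(-1)>140)
    rect((D((.62,-.03))<.3)&grey&(z<.02)&(z>0)&(W[...,0]>.5)&(W[...,0]<.75),'deck')
    rect(colour(p,'blue')&(D((.43,-.28))<.08)&(z>.034)&(z<.046),'counter top')
    g=(L.max(-1)-L.min(-1)<30)&(L.min(-1)>90)&(D((.43,-.28))<.08)&(z>.044)
    print('lever',W[g].mean(0).round(4),g.sum())
E
```

```text
top yellow 71 [342.1 231. ] med [ 0.4618 -0.0459  0.0375] top [ 0.4612 -0.045   0.0402] 18 0.045
top yellow 76 [291.9 250.5] med [0.4179 0.076  0.0374] top [0.4158 0.0764 0.0389] 45 0.043
top orange 101 [317.5 240.9] med [0.4392 0.013  0.0384] top [0.4382 0.0137 0.0401] 53 0.044
top red 129 [242.  178.6] med [0.6003 0.1994 0.0194] top [0.5971 0.1996 0.0224] 32 0.027
top red 27 [445.1 218. ] med [ 0.483  -0.2866  0.0769] top [ 0.4826 -0.2869  0.0779] 18 0.081
top blue 388 [328.2 161.3] med [ 0.6265 -0.0172  0.0749] top [ 0.6261 -0.0167  0.0762] 248 0.08
top carrier black [439.8  15.3] [ 78.1 166.9] 19.78 499
top arch [625.9 -16.1] [154.6  60.1] 6.63 1587
top deck [641.  -25.9] [460.8 208.9] 88.42 5388
top counter top [ 423.8 -281.1] [83.4 64.4] 17.65 567
lever [ 0.4412 -0.282   0.0494] 116
side yellow 104 [264. 215.] med [0.415  0.0697 0.0296] top [0.4171 0.073  0.039 ] 30 0.042
side yellow 117 [303.6 232.7] med [ 0.4581 -0.0524  0.0294] top [ 0.4615 -0.0504  0.0388] 42 0.041
side orange 139 [282.6 223. ] med [0.4339 0.0079 0.0355] top [0.4386 0.0121 0.0392] 60 0.043
side red 121 [298.6 179.8] med [0.6011 0.1967 0.0168] top [0.6017 0.1972 0.0204] 53 0.024
side red 67 [377.6 273.2] med [ 0.4824 -0.2933  0.0657] top [ 0.4836 -0.2915  0.0771] 19 0.079
side blue 163 [349.8 191. ] med [ 0.6241 -0.0196  0.0762] top [ 0.6251 -0.0198  0.0761] 163 0.079
side carrier black [438.8  11.2] [ 79.1 167.7] 19.56 347
side arch [624.7 -19. ] [155.   65.2] 7.23 985
side deck [639.1 -34.3] [451.8 204.9] 88.37 2317
side counter top [ 424.2 -286.4] [83.  61.2] 18.74 577
lever [ 0.4433 -0.2855  0.0498] 139
```

```bash
cat >> h.py <<'E'
from scipy.linalg import expm
def goal(x,y,z,yaw): # tool down, tool y axis at world angle yaw (deg)
    a=np.radians(yaw+90)/2; return R.from_rotvec(np.pi*np.array([np.cos(a),np.sin(a),0])), np.array([x,y,z])
def rows(x,y,z,yaw,N,frm=None):
    s=arm.state(); R0,p0=(R.from_rotvec(s['ee_rot']),np.array(s['position'])) if frm is None else goal(*frm)
    R1,p1=goal(x,y,z,yaw); w=(R0.inv()*R1).as_rotvec()
    q=R.from_rotvec(w/N); S=sum(R.from_rotvec(w/N*k).as_matrix() for k in range(N))
    t=np.linalg.solve(S,R0.inv().apply(p1-p0))*1000
    print(N,'rows t',t.round(2),'w',np.degrees(w/N).round(3),'|t|',np.linalg.norm(t).round(1))
def now():
    s=arm.state();Rm=R.from_rotvec(s['ee_rot']).as_matrix()
    print('t',round(s['clock'],2),'p',s['position'].round(4),'yawY',np.degrees(np.arctan2(Rm[1,1],Rm[0,1])).round(2),'tilt',np.degrees(np.arccos(-Rm[2,2])).round(2),'F',s['contact_force'].round(1),'w',round(s['width'],3),'g',round(s['grasp_force'],1))
E
python3 - <<'E'
from h import *
now(); rows(.439,.0135,.22,19.9,16)
E
```

```text
t 0.9 p [0.2756 0.5887 0.304 ] yawY 64.92 tilt 0.01 F [-0.2  0.2 -0.3] w 1.0 g 0.0
16 rows t [-33.88 -17.98   5.25] w [ 1.000e-03 -0.000e+00  2.814e+00] |t| 38.7
```

Request:
drive_tool(deltas=[{"tx": -33.9, "ty": -18, "tz": 5.25, "wz": 2.814}, {"tx": -33.9, "ty": -18, "tz": 5.25, "wz": 2.814}, {"tx": -33.9, "ty": -18, "tz": 5.25, "wz": 2.814}, {"tx": -33.9, "ty": -18, "tz": 5.25, "wz": 2.814}, {"tx": -33.9, "ty": -18, "tz": 5.25, "wz": 2.814}, {"tx": -33.9, "ty": -18, "tz": 5.25, "wz": 2.814}, {"tx": -33.9, "ty": -18, "tz": 5.25, "wz": 2.814}, {"tx": -33.9, "ty": -18, "tz": 5.25, "wz": 2.814}])

```text
schema error: expected keys hand, tx, ty, tz, wx, wy, wz
```

Request:
drive_tool(deltas=[{"tx": -33.9, "ty": -18, "tz": 5.25, "wz": 2.814}, {"tx": -33.9, "ty": -18, "tz": 5.25, "wz": 2.814}, {"tx": -33.9, "ty": -18, "tz": 5.25, "wz": 2.814}, {"tx": -33.9, "ty": -18, "tz": 5.25, "wz": 2.814}, {"tx": -33.9, "ty": -18, "tz": 5.25, "wz": 2.814}, {"tx": -33.9, "ty": -18, "tz": 5.25, "wz": 2.814}, {"tx": -33.9, "ty": -18, "tz": 5.25, "wz": 2.814}, {"tx": -33.9, "ty": -18, "tz": 5.25, "wz": 2.814}, {"hand": 0.3}, {"hand": 0.3}])

```text
schema error: expected keys hand, tx, ty, tz, wx, wy, wz
```

```bash
python3 - <<'E'
from h import *
now(); p=shot('wrist'); save(p,'pics/w1.png'); W=cloud(p)
for c in('yellow','orange'):
    k,l,s,c_=cv2.connectedComponentsWithStats(colour(p,c).astype('uint8'))
    for i in range(1,k):
        if s[i,4]>60:
            q=W[l==i];t=q[q[:,2]>np.nanmax(q[:,2])-.006]; print(c,s[i],c_[i].round(1),t.mean(0).round(4),len(t),np.nanmax(q[:,2]).round(3))
m=(W[...,2]>.004)&(W[...,2]<.0125)&(hsv(p)[...,2]<60)
r=cv2.minAreaRect((W[m][:,:2]*1000).astype('float32'));print(r,m.sum())
print(campose(p)[1])
E
```

```text
t 0.9 p [0.2756 0.5887 0.304 ] yawY 64.92 tilt 0.01 F [-0.2  0.2 -0.3] w 1.0 g 0.0
yellow [ 78 218  40  33 716] [ 97.8 233.6] [0.2383 0.3441 0.0374] 363 0.04
yellow [  0 287  12  18 120] [  3.6 297. ] [0.2554 0.2161 0.038 ] 119 0.04
orange [   0  191  143   91 4273] [ 72.5 239.6] [0.2442 0.2855 0.036 ] 143 0.039
((248.8591766357422, 277.1520690917969), (72.24295043945312, 171.88580322265625), 5.869392395019531) 121
[0.21276665 0.61797471 0.37359666]
```

View pics/w1.png

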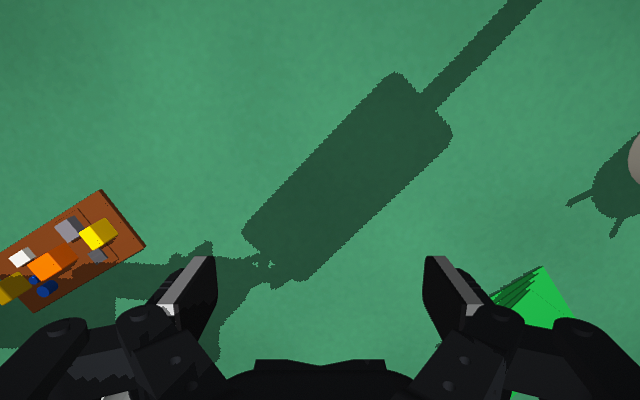

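The calls were refused because every row needs all the keys. The arm is still at its start, and the wrist view shows only the brown look-alike at (50,255).

Request:
drive_tool(deltas=[{"hand": 1, "tx": -33.9, "ty": -18, "tz": 5.25, "wx": 0, "wy": 0, "wz": 2.814}, {"hand": 1, "tx": -33.9, "ty": -18, "tz": 5.25, "wx": 0, "wy": 0, "wz": 2.814}, {"hand": 1, "tx": -33.9, "ty": -18, "tz": 5.25, "wx": 0, "wy": 0, "wz": 2.814}, {"hand": 1, "tx": -33.9, "ty": -18, "tz": 5.25, "wx": 0, "wy": 0, "wz": 2.814}, {"hand": 1, "tx": -33.9, "ty": -18, "tz": 5.25, "wx": 0, "wy": 0, "wz": 2.814}, {"hand": 1, "tx": -33.9, "ty": -18, "tz": 5.25, "wx": 0, "wy": 0, "wz": 2.814}, {"hand": 1, "tx": -33.9, "ty": -18, "tz": 5.25, "wx": 0, "wy": 0, "wz": 2.814}, {"hand": 1, "tx": -33.9, "ty": -18, "tz": 5.25, "wx": 0, "wy": 0, "wz": 2.814}])

```text
clock: 1.62
position: [0.4152, 0.3154, 0.2619]
ee_rot: [1.271, 2.872, 0.001]
contact_force: [0.4, 0.1, 0.5]
width: 1.001
grasp_force: 0.0
```

Request:
drive_tool(deltas=[{"hand": 1, "tx": -33.9, "ty": -18, "tz": 5.25, "wx": 0, "wy": 0, "wz": 2.814}, {"hand": 1, "tx": -33.9, "ty": -18, "tz": 5.25, "wx": 0, "wy": 0, "wz": 2.814}, {"hand": 1, "tx": -33.9, "ty": -18, "tz": 5.25, "wx": 0, "wy": 0, "wz": 2.814}, {"hand": 1, "tx": -33.9, "ty": -18, "tz": 5.25, "wx": 0, "wy": 0, "wz": 2.814}, {"hand": 0.3, "tx": -33.9, "ty": -18, "tz": 5.25, "wx": 0, "wy": 0, "wz": 2.814}, {"hand": 0.3, "tx": -33.9, "ty": -18, "tz": 5.25, "wx": 0, "wy": 0, "wz": 2.814}, {"hand": 0.3, "tx": -33.9, "ty": -18, "tz": 5.25, "wx": 0, "wy": 0, "wz": 2.814}, {"hand": 0.3, "tx": -33.9, "ty": -18, "tz": 5.25, "wx": 0, "wy": 0, "wz": 2.814}, {"hand": 0.3, "tx": 0, "ty": 0, "tz": 0, "wx": 0, "wy": 0, "wz": 0}, {"hand": 0.3, "tx": 0, "ty": 0, "tz": 0, "wx": 0, "wy": 0, "wz": 0}])

```text
clock: 2.45
position: [0.4389, 0.0113, 0.2199]
ee_rot: [-1.81, -2.568, -0.0]
contact_force: [-0.1, 0.1, 0.2]
width: 0.647
grasp_force: 0.0
```

```bash
cat > w.py <<'E'
from h import *
import sys
now(); p=shot('wrist'); save(p,sys.argv[1]); W=cloud(p); np.savez('w.npz',W=W,im=p['pixels'])
for c in('yellow','orange','red'):
    k,l,s,c_=cv2.connectedComponentsWithStats(colour(p,c).astype('uint8'))
    for i in range(1,k):
        if s[i,4]>60:
            q=W[l==i];t=q[q[:,2]>np.nanmax(q[:,2])-.006]; r=cv2.minAreaRect((t[:,:2]*1000).astype('float32'))
            print(c,s[i],'top',t.mean(0).round(4),len(t),np.nanmax(q[:,2]).round(3),'rect',np.round(r[0],1),np.round(r[1],1),round(r[2],1))
E
python3 w.py pics/w2.png
```

```text
t 2.45 p [0.4389 0.0113 0.2199] yawY 19.65 tilt 0.01 F [-0.1  0.1  0.2] w 0.647 g 0.0
yellow [305  91  34  23 774] top [0.4185 0.0748 0.0375] 771 0.04 rect [418.5  74.7] [23.3 14.9] 19.5
yellow [307 248  30  31 886] top [ 0.462  -0.0465  0.0373] 559 0.039 rect [462. -47.] [23.4 15.8] 20.2
orange [306 166  32  45 342] top [0.4407 0.0168 0.0368] 191 0.039 rect [440.4  13.9] [23.  29.7] 20.5
red [ 543    0   97   32 1208] top [0.58   0.1955 0.0195] 1161 0.022 rect [580.9 195.8] [67.2  8.6] 7.1
```

View pics/w2.png

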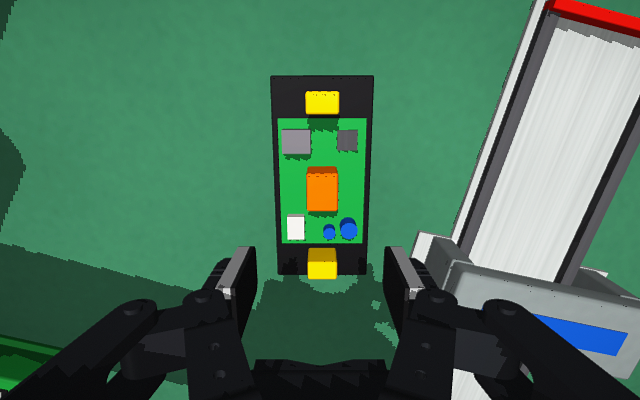

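The wrist view shows the black carrier centred, with the orange block at (322,190), the lugs at (322,103) and (322,263), and the lane to the right. I'll descend onto the orange block.

```bash
python3 -c "
from h import *
rows(.4403,.0139,.085,19.75,5)"
```

```text
5 rows t [ 0.17  0.33 27.01] w [ 0.004 -0.002  0.01 ] |t| 27.0
```

Request:
drive_tool(deltas=[{"hand": 0.3, "tx": 0.2, "ty": 0.3, "tz": 27, "wx": 0, "wy": 0, "wz": 0}, {"hand": 0.3, "tx": 0.2, "ty": 0.3, "tz": 27, "wx": 0, "wy": 0, "wz": 0}, {"hand": 0.3, "tx": 0.2, "ty": 0.3, "tz": 27, "wx": 0, "wy": 0, "wz": 0}, {"hand": 0.3, "tx": 0.2, "ty": 0.3, "tz": 27, "wx": 0, "wy": 0, "wz": 0}, {"hand": 0.3, "tx": 0.2, "ty": 0.3, "tz": 27, "wx": 0, "wy": 0, "wz": 0}, {"hand": 0.3, "tx": 0, "ty": 0, "tz": 0, "wx": 0, "wy": 0, "wz": 0}, {"hand": -1, "tx": 0, "ty": 0, "tz": 0, "wx": 0, "wy": 0, "wz": 0}, {"hand": -1, "tx": 0, "ty": 0, "tz": 0, "wx": 0, "wy": 0, "wz": 0}, {"hand": -1, "tx": 0, "ty": 0, "tz": 0, "wx": 0, "wy": 0, "wz": 0}, {"hand": -1, "tx": 0, "ty": 0, "tz": 0, "wx": 0, "wy": 0, "wz": 0}, {"hand": -1, "tx": 0, "ty": 0, "tz": 0, "wx": 0, "wy": 0, "wz": 0}, {"hand": -1, "tx": 0, "ty": 0, "tz": 0, "wx": 0, "wy": 0, "wz": 0}], newtons=40)

```text
clock: 3.5
position: [0.4415, 0.0145, 0.0869]
ee_rot: [1.802, 2.569, 0.003]
contact_force: [-1.4, 2.8, 8.5]
width: 0.275
grasp_force: 41.4
```

```bash
python3 -c "
from h import *
now()
s=arm.state()['position']
rows(s[0],s[1],.17,19.75,3)
rows(.6433,-.1665,.20,6.8,8,(.4403,.0139,.17,19.75))"
```

```text
t 3.5 p [0.4415 0.0145 0.0869] yawY 19.9 tilt 0.21 F [-1.4  2.8  8.5] w 0.275 g 41.4
3 rows t [-2.000e-02  6.000e-02 -2.769e+01] w [0.066 0.024 0.05 ] |t| 27.7
8 rows t [-28.11  19.16  -3.75] w [ 0.    -0.     1.619] |t| 34.2
```

Request:
drive_tool(deltas=[{"hand": -1, "tx": 0, "ty": 0, "tz": -14, "wx": 0, "wy": 0, "wz": 0}, {"hand": -1, "tx": 0, "ty": 0, "tz": -28, "wx": 0, "wy": 0, "wz": 0}, {"hand": -1, "tx": 0, "ty": 0, "tz": -42, "wx": 0, "wy": 0, "wz": 0}, {"hand": -1, "tx": -28.1, "ty": 19.2, "tz": -3.75, "wx": 0, "wy": 0, "wz": 1.62}, {"hand": -1, "tx": -28.1, "ty": 19.2, "tz": -3.75, "wx": 0, "wy": 0, "wz": 1.62}, {"hand": -1, "tx": -28.1, "ty": 19.2, "tz": -3.75, "wx": 0, "wy": 0, "wz": 1.62}, {"hand": -1, "tx": -28.1, "ty": 19.2, "tz": -3.75, "wx": 0, "wy": 0, "wz": 1.62}, {"hand": -1, "tx": -28.1, "ty": 19.2, "tz": -3.75, "wx": 0, "wy": 0, "wz": 1.62}, {"hand": -1, "tx": -28.1, "ty": 19.2, "tz": -3.75, "wx": 0, "wy": 0, "wz": 1.62}, {"hand": -1, "tx": -28.1, "ty": 19.2, "tz": -3.75, "wx": 0, "wy": 0, "wz": 1.62}, {"hand": -1, "tx": -28.1, "ty": 19.2, "tz": -3.75, "wx": 0, "wy": 0, "wz": 1.62}, {"hand": -1, "tx": 0, "ty": 0, "tz": 0, "wx": 0, "wy": 0, "wz": 0}])

```text
clock: 4.5
position: [0.6469, -0.1702, 0.2003]
ee_rot: [2.083, 2.342, 0.001]
contact_force: [0.4, -0.3, -2.0]
width: 0.272
grasp_force: 40.7
```

```bash
python3 w.py pics/w3.png; python3 - <<'E'
from h import *
d=np.load('w.npz');W=d['W'];z=W[...,2]
def rect(m,n): r=cv2.minAreaRect((W[m][:,:2]*1000).astype('float32')); print(n,np.round(r[0],1),np.round(r[1],1),round(r[2],2),m.sum())
near=np.hypot(W[...,0]-.6255,W[...,1]+.0175)<.1
rect(near&(z>.068)&(z<.079),'arch')
# lane-frame rails
th=np.radians(6.8);o=np.array([.6255,-.0175]);dx=W[...,:2]-o
X=dx[...,0]*np.cos(th)+dx[...,1]*np.sin(th);Y=-dx[...,0]*np.sin(th)+dx[...,1]*np.cos(th)
V=d['im'].max(-1)
for y0 in range(-220,220,20):
    m=(abs(Y-y0/1e3)<.006)&(z>.002)&(z<.025)&(V>70)&(abs(X)<.075); b=(abs(Y-y0/1e3)<.006)&(z>.009)&(z<.02)&(V<=70)&(abs(X)<.07)
    x=X[b]*1e3; L=x[x<0];Rr=x[x>0]
    f=lambda a:(np.percentile(a,[3,97]).round(1).tolist(),len(a)) if len(a)>8 else None
    print(y0,'railL',f(L),'railR',f(Rr),'deck',f(X[m]*1e3))
E
```

```text
t 4.5 p [ 0.6469 -0.1702  0.2003] yawY 6.7 tilt 0.39 F [ 0.4 -0.3 -2. ] w 0.272 g 40.7
yellow [ 284   90   72   49 3409] top [ 0.6407 -0.1062  0.1505] 3392 0.153 rect [ 640.7 -106.5] [23.9 16. ] 6.6
yellow [  465   152   162   134 15789] top [ 0.7946 -0.157   0.069 ] 3739 0.072 rect [ 794.3 -159.1] [82.8 84.2] 59.6
orange [ 289  227   62   93 2343] top [ 0.6452 -0.1722  0.1503] 1154 0.153 rect [ 648.2 -170.5] [23.2 30.4] 6.9
red [ 47 355  18  14 192] top [ 0.4849 -0.2897  0.0766] 191 0.078 rect [ 484.6 -289.8] [11.4 11. ] 86.6
arch [0. 0.] [0. 0.] 0.0 0
-220 railL None railR None deck None
-200 railL None railR None deck ([-64.5, -63.1], 11)
-180 railL None railR None deck None
-160 railL None railR None deck None
-140 railL None railR None deck None
-120 railL None railR None deck None
-100 railL None railR None deck None
-80 railL None railR None deck None
-60 railL ([-51.3, -41.9], 145) railR ([46.0, 55.5], 130) deck ([-54.9, 58.8], 1138)
-40 railL ([-51.4, -41.8], 315) railR ([46.1, 55.7], 313) deck ([-54.8, 59.0], 2639)
-20 railL ([-57.0, -41.8], 90) railR ([46.3, 61.3], 80) deck ([-54.6, 58.9], 1009)
0 railL None railR None deck None
20 railL None railR None deck None
40 railL None railR None deck None
60 railL None railR None deck None
80 railL None railR None deck None
100 railL None railR None deck None
120 railL None railR None deck None
140 railL None railR None deck None
160 railL None railR None deck None
180 railL None railR None deck None
200 railL None railR None deck None
```

View pics/w3.png

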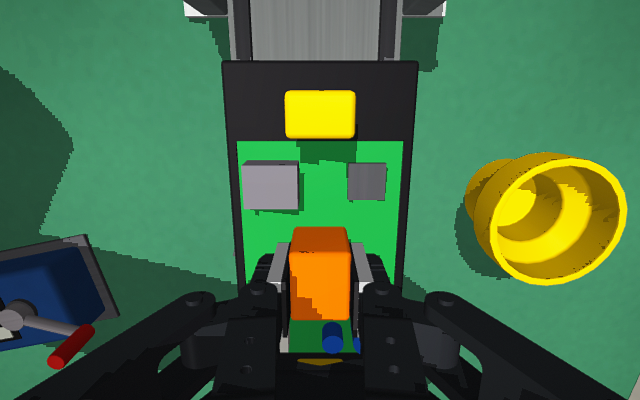

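The wrist view shows the carrier level and centred in the fingers, with the orange block at (320,270) and the rails entering at (240,30) and (387,30). The housing at (550,220) is clear. Next I'll refine the lane yaw.

```bash
python3 - <<'E'
from h import *
for n in('top0','side0'):
    d=np.load(n+'.npz');W=d['W'];z=W[...,2];V=d['im'].max(-1).astype(int);im=d['im'].astype(int)
    th=np.radians(6.8);o=np.array([.6255,-.0175]);dx=W[...,:2]-o
    X=dx[...,0]*np.cos(th)+dx[...,1]*np.sin(th);Y=-dx[...,0]*np.sin(th)+dx[...,1]*np.cos(th)
    ok=(abs(Y)>.04)&(Y>-.14)&(Y<.205)&(z<.03)
    dark=ok&(V<100)&(im.max(-1)-im.min(-1)<25)
    for nm,m in(('L',dark&(abs(X+.047)<.014)),('R',dark&(abs(X-.049)<.014)),('deck',ok&(V>140)&(im.max(-1)-im.min(-1)<30)&(abs(X)<.04))):
        if m.sum()<20: print(n,nm,m.sum());continue
        f=np.polyfit(Y[m],X[m],1);print(n,nm,m.sum(),'slope deg',np.degrees(f[0]).round(2),'X0 mm',(f[1]*1e3).round(2))
    a=(z>.068)&(z<.08)&(abs(X)<.085)&(abs(Y)<.04); print('arch centre lane',(X[a].min()+X[a].max())/2,(Y[a].min()+Y[a].max())/2)
    r=ok=(im[...,0]>140)&(im[...,1]<60)&(abs(Y-.219)<.03)&(abs(X)<.08); print('stop Y top med',np.median(Y[r&(z>.015)]))
E
```

```text
top0 L 349 slope deg 0.26 X0 mm -48.69
top0 R 365 slope deg -0.11 X0 mm 49.9
top0 deck 2993 slope deg -0.03 X0 mm -0.08
arch centre lane 0.0009335330536847722 0.001447207770029879
stop Y top med 0.21766170045004135
side0 L 297 slope deg 0.13 X0 mm -50.41
side0 R 242 slope deg 0.06 X0 mm 47.97
side0 deck 951 slope deg -0.51 X0 mm 1.64
arch centre lane 0.00035525603961566316 -0.0001713846545390134
stop Y top med 0.21540217370823328
```

Request:
drive_tool(deltas=[{"hand": -1, "tx": 0, "ty": -1.2, "tz": 15, "wx": 0, "wy": 0, "wz": 0}, {"hand": -1, "tx": 0, "ty": -1.2, "tz": 25, "wx": 0, "wy": 0, "wz": 0}, {"hand": -1, "tx": 0, "ty": 0, "tz": 25, "wx": 0, "wy": 0, "wz": 0}, {"hand": -1, "tx": 0, "ty": 0, "tz": 20, "wx": 0, "wy": 0, "wz": 0}, {"hand": -1, "tx": 0, "ty": 0, "tz": 0, "wx": 0, "wy": 0, "wz": 0}, {"hand": -1, "tx": 0, "ty": 0, "tz": 0, "wx": 0, "wy": 0, "wz": 0}])

```text
clock: 5.05
position: [0.64, -0.1647, 0.1123]
ee_rot: [-2.08, -2.35, 0.002]
contact_force: [0.6, 1.1, -2.4]
width: 0.271
grasp_force: 40.6
```

```bash
python3 w.py pics/w4.png; cat > lane.py <<'E'
from h import *
import sys
d=np.load('w.npz');W=d['W'];z=W[...,2];V=d['im'].max(-1)
th=np.radians(6.75);o=np.array([.6255,-.0175]);dx=W[...,:2]-o
X=dx[...,0]*np.cos(th)+dx[...,1]*np.sin(th);Y=-dx[...,0]*np.sin(th)+dx[...,1]*np.cos(th)
for y0 in range(-220,220,10):
    q=[]
    for nm,m in(('plate',(z>.012)&(abs(X)<.047)&(z<.045)),('railL',(V<=75)&(z>.009)&(z<.0185)&(abs(X+.0455)<.011)),('railR',(V<=75)&(z>.009)&(z<.0185)&(abs(X-.0495)<.011))):
        a=X[m&(abs(Y-y0/1e3)<.004)]*1e3
        if len(a)>8:q+=[nm,np.percentile(a,[2,98]).round(1).tolist(),len(a)]
    if q:print(y0,*q)
c=colour({'pixels':d['im']},'yellow')&(z>.03)&(z<.07)&(abs(X)<.04)
k,l,s,_=cv2.connectedComponentsWithStats(c.astype('uint8'))
for i in range(1,k):
    if s[i,4]>60:
        t=(l==i)&(z>np.nanmax(z[l==i])-.005);print('lug lane X,Y,z',[((np.percentile(v[t],2)+np.percentile(v[t],98))/2*1e3).round(1) for v in(X,Y,z)])
E
python3 lane.py
```

```text
t 5.05 p [ 0.64   -0.1647  0.1123] yawY 6.96 tilt 0.21 F [ 0.6  1.1 -2.4] w 0.271 g 40.6
yellow [ 284   90   72   49 3407] top [ 0.633  -0.1005  0.063 ] 3393 0.065 rect [ 633.  -100.8] [23.8 15.9] 6.9
yellow [ 540  201  100   50 1892] top [ 0.7792 -0.1348  0.0198] 245 0.024 rect [ 778.2 -137.1] [34.4  6.4] 36.5
yellow [ 573  217   67  181 6840] top [ 0.7576 -0.1665  0.0688] 1928 0.071 rect [ 759.2 -169.6] [12.4 56.9] 18.2
yellow [541 272  30  31 116] top [ 0.7733 -0.18    0.0203] 16 0.024 rect [ 772.7 -179.5] [0.4 6.1] 47.4
orange [ 289  227   62   93 2296] top [ 0.6381 -0.166   0.0623] 1116 0.065 rect [ 640.8 -164.7] [23.2 30.3] 7.4
-210 plate [-21.0, 17.2] 148
-200 plate [-19.1, 15.6] 566
-190 plate [-20.4, 12.9] 882
-180 plate [-16.5, 12.3] 291 railR [50.4, 58.2] 153
-170 plate [-45.2, 37.3] 20 railR [47.1, 52.5] 42
-160 plate [-41.7, 46.7] 456 railR [45.8, 46.4] 34
-150 plate [-41.3, 46.4] 842 railR [45.8, 46.4] 36
-140 plate [-40.9, 38.1] 1799 railR [45.7, 46.4] 34
-130 plate [-40.1, 36.6] 3370 railR [45.9, 46.4] 39
-120 plate [-40.9, 45.8] 2117 railR [45.7, 46.5] 41
-110 plate [-40.8, 40.6] 2332 railR [45.7, 46.4] 46
-100 plate [-40.3, 36.7] 3679 railR [45.8, 46.4] 44
-90 plate [-41.0, 39.4] 2339 railR [45.8, 46.5] 42
-80 plate [-41.0, 45.7] 2451 railR [45.8, 46.6] 48
-70 plate [-40.4, 36.5] 4143 railR [45.8, 46.4] 54
-60 plate [-46.6, 46.6] 524 railL [-51.4, -41.7] 239 railR [45.9, 55.9] 239
-50 plate [-46.9, 46.8] 305 railL [-51.4, -41.7] 482 railR [46.0, 55.9] 495
-40 plate [-46.8, 46.8] 259 railL [-51.4, -41.6] 430 railR [46.0, 55.8] 451
lug lane X,Y,z [np.float64(-2.3), np.float64(-83.5), np.float64(62.9)]
```

Request:
drive_tool(deltas=[{"hand": -1, "tx": 0, "ty": 2.2, "tz": 0, "wx": 0, "wy": 0, "wz": 0.2}, {"hand": -1, "tx": 0, "ty": 2.2, "tz": 6, "wx": 0, "wy": 0, "wz": 0}, {"hand": -1, "tx": 0, "ty": 0, "tz": 0, "wx": 0, "wy": 0, "wz": 0}, {"hand": -1, "tx": 0, "ty": 0, "tz": 0, "wx": 0, "wy": 0, "wz": 0}, {"hand": -1, "tx": 0, "ty": 0, "tz": 0, "wx": 0, "wy": 0, "wz": 0}])

```text
clock: 5.52
position: [0.6459, -0.1652, 0.1079]
ee_rot: [2.087, 2.348, 0.0]
contact_force: [0.8, 0.1, -2.4]
width: 0.275
grasp_force: 40.7
```

```bash
python3 w.py pics/w5.png; python3 lane.py | grep -E "lug|^-[4-6]0"
```

```text
t 5.52 p [ 0.6459 -0.1652  0.1079] yawY 6.74 tilt 0.02 F [ 0.8  0.1 -2.4] w 0.275 g 40.7
yellow [ 284   90   72   49 3411] top [ 0.6392 -0.101   0.0584] 3395 0.06 rect [ 639.3 -101.3] [23.9 16. ] 6.6
yellow [ 533  199  107   52 1985] top [ 0.7792 -0.135   0.0198] 274 0.024 rect [ 778.8 -136.8] [37.8  7.3] 33.5
yellow [ 566  214   74  186 8295] top [ 0.7576 -0.1649  0.0687] 2391 0.071 rect [ 760.6 -167.9] [15.7 57.6] 20.7
yellow [533 263  32  41 266] top [ 0.771  -0.1773  0.0224] 43 0.026 rect [ 772.  -178.4] [1.  9.9] 39.5
orange [ 289  227   62   93 2336] top [ 0.6438 -0.1665  0.0578] 1174 0.06 rect [ 646.8 -165.1] [23.3 30.4] 7.0
-60 plate [-46.8, 46.9] 307 railL [-51.5, -41.6] 280 railR [45.9, 55.8] 237
-50 plate [-46.9, 46.8] 321 railL [-51.5, -41.7] 525 railR [46.0, 56.0] 532
-40 plate [-46.9, 46.8] 180 railL [-51.4, -41.6] 305 railR [46.0, 55.9] 293
lug lane X,Y,z [np.float64(3.8), np.float64(-84.7), np.float64(58.2)]
```

Request:
drive_tool(deltas=[{"hand": -1, "tx": 0, "ty": -1.5, "tz": 0, "wx": 0, "wy": 0, "wz": 0}, {"hand": -1, "tx": 0, "ty": 0, "tz": 0, "wx": 0, "wy": 0, "wz": 0}, {"hand": -1, "tx": 0, "ty": 0, "tz": 0, "wx": 0, "wy": 0, "wz": 0}, {"hand": -1, "tx": 0, "ty": 0, "tz": 2, "wx": 0, "wy": 0, "wz": 0}, {"hand": -1, "tx": 0, "ty": 0, "tz": 2, "wx": 0, "wy": 0, "wz": 0}, {"hand": -1, "tx": 0, "ty": 0, "tz": 2, "wx": 0, "wy": 0, "wz": 0}, {"hand": -1, "tx": 0, "ty": 0, "tz": 2, "wx": 0, "wy": 0, "wz": 0}, {"hand": -1, "tx": 0, "ty": 0, "tz": 2, "wx": 0, "wy": 0, "wz": 0}, {"hand": -1, "tx": 0, "ty": 0, "tz": 2, "wx": 0, "wy": 0, "wz": 0}, {"hand": -1, "tx": 0, "ty": 0, "tz": 0, "wx": 0, "wy": 0, "wz": 0}, {"hand": -1, "tx": 0, "ty": 0, "tz": 0, "wx": 0, "wy": 0, "wz": 0}])

```text
clock: 6.48
position: [0.6441, -0.1653, 0.0953]
ee_rot: [-2.087, -2.348, 0.0]
contact_force: [0.9, -0.5, -2.6]
width: 0.27
grasp_force: 40.7
```

```bash
python3 w.py pics/w6.png; python3 lane.py | grep -E "lug|^-[4-9]0"
```

```text
t 6.48 p [ 0.6441 -0.1653  0.0953] yawY 6.73 tilt 0.03 F [ 0.9 -0.5 -2.6] w 0.27 g 40.7
yellow [ 284   90   72   49 3407] top [ 0.6375 -0.1011  0.0458] 3391 0.048 rect [ 637.5 -101.4] [24.  15.9] 6.8
yellow [ 552  207   88   54 2227] top [ 0.7758 -0.1367  0.0192] 291 0.023 rect [ 773.8 -139.4] [27.8  5.1] 45.6
yellow [ 593  247   47  108 3259] top [ 0.7531 -0.1619  0.0634] 405 0.067 rect [ 753.1 -160.1] [ 3.4 18.8] 1.3
yellow [552 280  38  42 158] top [ 0.7737 -0.1804  0.0209] 22 0.024 rect [ 772.8 -179.6] [0.6 7.4] 47.5
orange [ 289  227   62   93 2303] top [ 0.6421 -0.1666  0.0452] 1134 0.047 rect [ 645.  -165.4] [23.2 30.4] 7.1
-90 plate [-45.8, 46.0] 2812 railL [-42.1, -34.6] 202 railR [38.6, 46.4] 203
-80 plate [-45.7, 42.0] 2983 railL [-42.1, -34.6] 204 railR [38.6, 46.4] 218
-70 plate [-45.1, 41.5] 4475 railL [-42.1, -34.6] 209 railR [38.6, 46.3] 233
-60 plate [-46.9, 46.9] 358 railL [-51.5, -41.6] 335 railR [45.9, 55.8] 296
-50 plate [-46.9, 46.8] 389 railL [-51.6, -41.6] 633 railR [45.9, 55.8] 632
-40 plate [-46.8, 46.4] 71 railL [-51.3, -41.6] 123 railR [45.9, 55.9] 108
lug lane X,Y,z [np.float64(2.1), np.float64(-84.6), np.float64(45.7)]
```

Request:
drive_tool(deltas=[{"hand": -1, "tx": 0, "ty": 0, "tz": 1.7, "wx": 0, "wy": 0, "wz": 0}, {"hand": -1, "tx": 0, "ty": 0, "tz": 0, "wx": 0, "wy": 0, "wz": 0}, {"hand": -1, "tx": 5, "ty": 0, "tz": 0, "wx": 0, "wy": 0, "wz": 0}, {"hand": -1, "tx": 10, "ty": 0, "tz": 0, "wx": 0, "wy": 0, "wz": 0}, {"hand": -1, "tx": 10, "ty": 0, "tz": 0, "wx": 0, "wy": 0, "wz": 0}, {"hand": -1, "tx": 10, "ty": 0, "tz": 0, "wx": 0, "wy": 0, "wz": 0}, {"hand": -1, "tx": 10, "ty": 0, "tz": 0, "wx": 0, "wy": 0, "wz": 0}, {"hand": -1, "tx": 5, "ty": 0, "tz": 0, "wx": 0, "wy": 0, "wz": 0}, {"hand": -1, "tx": 0, "ty": 0, "tz": 0, "wx": 0, "wy": 0, "wz": 0}, {"hand": -1, "tx": 0, "ty": 0, "tz": 0, "wx": 0, "wy": 0, "wz": 0}])

```text
clock: 7.37
position: [0.6384, -0.1152, 0.0939]
ee_rot: [2.086, 2.349, -0.0]
contact_force: [0.3, -0.9, -3.5]
width: 0.27
grasp_force: 40.7
```

Request:
drive_tool(deltas=[{"hand": -1, "tx": 5, "ty": 0, "tz": 0, "wx": 0, "wy": 0, "wz": 0}, {"hand": -1, "tx": 10, "ty": 0, "tz": 0, "wx": 0, "wy": 0, "wz": 0}, {"hand": -1, "tx": 10, "ty": 0, "tz": 0, "wx": 0, "wy": 0, "wz": 0}, {"hand": -1, "tx": 10, "ty": 0, "tz": 0, "wx": 0, "wy": 0, "wz": 0}, {"hand": -1, "tx": 8, "ty": 0, "tz": 0, "wx": 0, "wy": 0, "wz": 0}, {"hand": -1, "tx": 3, "ty": 0, "tz": 0, "wx": 0, "wy": 0, "wz": 0}, {"hand": -1, "tx": 0, "ty": 0, "tz": 0, "wx": 0, "wy": 0, "wz": 0}, {"hand": -1, "tx": 0, "ty": 0, "tz": 0, "wx": 0, "wy": 0, "wz": 0}])

```text
clock: 8.03
position: [0.633, -0.0698, 0.0939]
ee_rot: [2.086, 2.348, -0.0]
contact_force: [0.3, 0.9, -2.6]
width: 0.272
grasp_force: 40.7
```

```bash
python3 w.py pics/w7.png; python3 lane.py | grep -E "lug|rail"
```

```text
t 8.03 p [ 0.633  -0.0698  0.0939] yawY 6.76 tilt 0.02 F [ 0.3  0.9 -2.6] w 0.272 g 40.7
yellow [580 370  35  21 160] top [ 0.7956 -0.1294  0.0126] 23 0.016 rect [ 795.5 -129.3] [1.2 5.5] 78.8
orange [ 290  269   60   51 2992] top [ 0.6344 -0.0728  0.0446] 2979 0.046 rect [634.4 -73.3] [23.1 23.6] 6.3
-80 plate [-46.9, 46.8] 54 railL [-48.8, -41.7] 25 railR [45.8, 53.1] 85
-70 plate [-46.5, 46.6] 556 railL [-42.3, -34.8] 102 railR [38.9, 55.7] 340
-60 plate [-44.7, 41.0] 1142 railL [-42.2, -34.6] 45 railR [38.5, 56.0] 56
40 plate [-46.9, 46.9] 367 railL [-42.2, -41.5] 73 railR [45.9, 56.1] 164
50 plate [-46.8, 46.9] 368 railL [-51.2, -41.3] 90 railR [45.9, 56.0] 368
```

Request:
drive_tool(deltas=[{"hand": -1, "tx": 0, "ty": 0, "tz": 0.8, "wx": 0, "wy": 0, "wz": 0}, {"hand": -1, "tx": 0, "ty": 0, "tz": 0, "wx": 0, "wy": 0, "wz": 0}, {"hand": 0.1, "tx": 0, "ty": 0, "tz": 0, "wx": 0, "wy": 0, "wz": 0}, {"hand": 0.1, "tx": 0, "ty": 0, "tz": 0, "wx": 0, "wy": 0, "wz": 0}, {"hand": 0.1, "tx": 0, "ty": 0, "tz": 0, "wx": 0, "wy": 0, "wz": 0}, {"hand": 0.1, "tx": 0, "ty": 0, "tz": -17, "wx": 0, "wy": 0, "wz": 0}, {"hand": 0.1, "tx": 0, "ty": 0, "tz": -20, "wx": 0, "wy": 0, "wz": 0}, {"hand": 0.1, "tx": -20, "ty": 0, "tz": 0, "wx": 0, "wy": 0, "wz": 0}, {"hand": 0.1, "tx": -25, "ty": 0, "tz": 0, "wx": 0, "wy": 0, "wz": 0}, {"hand": 0.1, "tx": -20, "ty": 0, "tz": 0, "wx": 0, "wy": 0, "wz": 0}, {"hand": 0.1, "tx": 0, "ty": 0, "tz": 0, "wx": 0, "wy": 0, "wz": 0}, {"hand": 0.1, "tx": 0, "ty": 0, "tz": 0, "wx": 0, "wy": 0, "wz": 0}])

```text
clock: 9.08
position: [0.6408, -0.1355, 0.1305]
ee_rot: [2.089, 2.346, 0.001]
contact_force: [0.7, -0.3, 0.1]
width: 0.554
grasp_force: 0.0
```

```bash
python3 w.py pics/w8.png; python3 lane.py | grep -E "lug|rail"
```

```text
t 9.08 p [ 0.6408 -0.1355  0.1305] yawY 6.63 tilt 0.05 F [ 0.7 -0.3  0.1] w 0.554 g 0.0
yellow [ 295  214   49   47 2185] top [ 0.6415 -0.1345  0.0434] 1518 0.046 rect [ 641.5 -135.2] [23.8 16.5] 6.4
yellow [ 507  236   94   44 1567] top [ 0.7804 -0.1344  0.0197] 231 0.024 rect [ 782.5 -134.1] [33.7  5.8] 25.0
yellow [  530   247   110   153 10402] top [ 0.7018 -0.1172  0.1354] 5 0.138 rect [ 702.1 -117.1] [0.5 3.2] 75.5
orange [292  74  55  70 993] top [ 0.6338 -0.0646  0.0433] 993 0.046 rect [634.2 -71.1] [23.7 29.5] 6.7
-130 plate [-45.9, 46.0] 1184 railL [-42.2, -34.8] 63 railR [38.7, 46.3] 72
-120 plate [-45.1, 41.3] 2085 railL [-42.2, -34.7] 88 railR [38.7, 46.3] 98
-110 plate [-44.6, 40.5] 2893 railL [-42.1, -34.6] 94 railR [38.6, 46.3] 104
-100 plate [-45.4, 41.8] 1802 railL [-42.0, -34.6] 94 railR [38.6, 46.3] 109
-90 plate [-45.0, 41.2] 2413 railL [-42.1, -34.6] 98 railR [38.7, 46.3] 115
-80 plate [-45.3, 41.3] 2496 railL [-42.1, -34.6] 105 railR [38.6, 46.3] 122
-70 plate [-45.5, 41.6] 2208 railL [-42.0, -34.6] 104 railR [38.6, 46.2] 126
-60 plate [-45.2, 41.5] 2711 railL [-51.1, -34.7] 261 railR [38.7, 55.8] 271
-50 plate [-45.1, 41.5] 2864 railL [-51.4, -34.9] 420 railR [38.8, 55.7] 447
-40 plate [-45.3, 41.5] 2712 railL [-51.6, -34.8] 455 railR [38.8, 55.8] 478
-30 plate [-45.2, 41.5] 2928 railL [-51.5, -34.9] 474 railR [38.8, 55.8] 497
lug lane X,Y,z [np.float64(2.1), np.float64(-118.7), np.float64(43.2)]
```

View pics/w8.png

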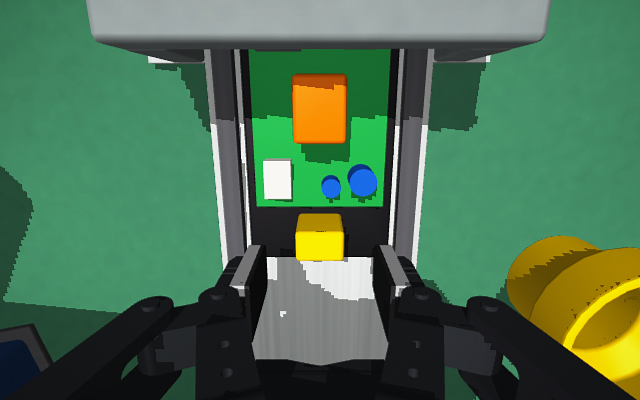

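The carrier lies centred between the rails, with the rear lug at (320,237) directly under the gripper. I'll grip that lug and push under the arch.

Request:
drive_tool(deltas=[{"hand": 0.1, "tx": 0, "ty": 0.6, "tz": 18, "wx": 0, "wy": 0, "wz": 0}, {"hand": 0.1, "tx": 0, "ty": 0, "tz": 18, "wx": 0, "wy": 0, "wz": 0}, {"hand": 0.1, "tx": 0, "ty": 0, "tz": 1, "wx": 0, "wy": 0, "wz": 0}, {"hand": 0.1, "tx": 0, "ty": 0, "tz": 0, "wx": 0, "wy": 0, "wz": 0}, {"hand": -1, "tx": 0, "ty": 0, "tz": 0, "wx": 0, "wy": 0, "wz": 0}, {"hand": -1, "tx": 0, "ty": 0, "tz": 0, "wx": 0, "wy": 0, "wz": 0}, {"hand": -1, "tx": 0, "ty": 0, "tz": 0, "wx": 0, "wy": 0, "wz": 0}, {"hand": -1, "tx": 0, "ty": 0, "tz": 0, "wx": 0, "wy": 0, "wz": 0}, {"hand": -1, "tx": 0, "ty": 0, "tz": 0, "wx": 0, "wy": 0, "wz": 0}], newtons=30)

```text
clock: 9.88
position: [0.6419, -0.1345, 0.0945]
ee_rot: [2.086, 2.347, 0.001]
contact_force: [-1.5, 2.2, 6.2]
width: 0.277
grasp_force: 30.7
```

Request:
drive_tool(deltas=[{"hand": -1, "tx": 4, "ty": 0, "tz": 0, "wx": 0, "wy": 0, "wz": 0}, {"hand": -1, "tx": 10, "ty": 0, "tz": 0, "wx": 0, "wy": 0, "wz": 0}, {"hand": -1, "tx": 10, "ty": 0, "tz": 0, "wx": 0, "wy": 0, "wz": 0}, {"hand": -1, "tx": 10, "ty": 0, "tz": 0, "wx": 0, "wy": 0, "wz": 0}, {"hand": -1, "tx": 10, "ty": 0, "tz": 0, "wx": 0, "wy": 0, "wz": 0}, {"hand": -1, "tx": 10, "ty": 0, "tz": 0, "wx": 0, "wy": 0, "wz": 0}, {"hand": -1, "tx": 10, "ty": 0, "tz": 0, "wx": 0, "wy": 0, "wz": 0}, {"hand": -1, "tx": 6, "ty": 0, "tz": 0, "wx": 0, "wy": 0, "wz": 0}, {"hand": -1, "tx": 0, "ty": 0, "tz": 0, "wx": 0, "wy": 0, "wz": 0}, {"hand": -1, "tx": 0, "ty": 0, "tz": 0, "wx": 0, "wy": 0, "wz": 0}])

```text
clock: 10.72
position: [0.634, -0.0646, 0.0945]
ee_rot: [2.085, 2.347, 0.002]
contact_force: [-0.4, 0.8, 6.6]
width: 0.274
grasp_force: 30.8
```

```bash
python3 -c "
from h import *
now();p=arm.state()['position'];a=np.radians(6.75);d=p[:2]-[.6255,-.0175];print(d@[np.cos(a),np.sin(a)],d@[-np.sin(a),np.cos(a)])"
```

```text
t 10.72 p [ 0.634  -0.0646  0.0945] yawY 6.75 tilt 0.15 F [-0.4  0.8  6.6] w 0.274 g 30.8
0.00285236378895241 -0.047794462052471676
```

Request:
drive_tool(deltas=[{"hand": 0.1, "tx": 0, "ty": 0, "tz": 0, "wx": 0, "wy": 0, "wz": 0}, {"hand": 0.1, "tx": 0, "ty": 0, "tz": 0, "wx": 0, "wy": 0, "wz": 0}, {"hand": 0.1, "tx": 0, "ty": 0, "tz": 0, "wx": 0, "wy": 0, "wz": 0}, {"hand": 0.1, "tx": 0, "ty": 0, "tz": -25, "wx": 0, "wy": 0, "wz": 0}, {"hand": 0.1, "tx": 0, "ty": 0, "tz": -40, "wx": 0, "wy": 0, "wz": 0}, {"hand": 0.1, "tx": 0, "ty": 0, "tz": -30, "wx": 0, "wy": 0, "wz": 0}, {"hand": 0.1, "tx": 30, "ty": 0, "tz": 0, "wx": 0, "wy": 0, "wz": 0}, {"hand": 0.1, "tx": 40, "ty": 0, "tz": 0, "wx": 0, "wy": 0, "wz": 0}, {"hand": 0.1, "tx": 40, "ty": 0, "tz": 0, "wx": 0, "wy": 0, "wz": 0}, {"hand": 0.1, "tx": 20, "ty": 0, "tz": 0, "wx": 0, "wy": 0, "wz": 0}, {"hand": 0.1, "tx": 0, "ty": 0, "tz": 0, "wx": 0, "wy": 0, "wz": 0}, {"hand": 0.1, "tx": 0, "ty": 0, "tz": 0, "wx": 0, "wy": 0, "wz": 0}])

```text
clock: 11.72
position: [0.6172, 0.0651, 0.1875]
ee_rot: [-2.084, -2.35, 0.001]
contact_force: [-0.5, 0.4, 0.2]
width: 0.549
grasp_force: 0.0
```

```bash
python3 w.py pics/w9.png; python3 lane.py | grep -E "lug|rail"
```

```text
t 11.72 p [0.6172 0.0651 0.1875] yawY 6.85 tilt 0.05 F [-0.5  0.4  0.2] w 0.549 g 0.0
yellow [ 302  191   37   33 1165] top [0.6186 0.0643 0.0434] 865 0.046 rect [618.5  63.7] [23.4 15.7] 7.4
orange [304 264  34  32 790] top [0.6253 0.0092 0.0432] 467 0.045 rect [625.4   8.8] [23.  11.5] 6.1
red [ 560  159   80   61 2691] top [0.8171 0.0982 0.0236] 1766 0.027 rect [821.   97.6] [20.9 57.2] 76.2
0 plate [-36.1, 43.2] 73 railR [39.0, 45.3] 13
10 plate [-35.7, 42.0] 600 railL [-36.0, -34.8] 19 railR [38.7, 43.0] 54
20 plate [-35.3, 41.3] 774 railL [-36.1, -34.5] 20 railR [39.0, 42.6] 47
30 plate [-34.1, 40.2] 1632 railL [-36.0, -34.9] 19 railR [38.7, 42.9] 56
40 plate [-35.4, 41.5] 764 railL [-36.3, -34.5] 27 railR [39.0, 42.5] 48
50 plate [-45.0, 42.8] 1151 railL [-42.8, -34.7] 34 railR [38.6, 54.4] 79
60 plate [-44.9, 41.8] 1357 railL [-42.2, -34.5] 53 railR [38.9, 55.7] 62
70 plate [-45.6, 46.1] 862 railL [-42.2, -34.8] 41 railR [38.7, 46.4] 75
80 plate [-45.4, 42.0] 1274 railL [-42.1, -34.6] 44 railR [38.9, 46.3] 66
90 plate [-44.6, 41.4] 1717 railL [-42.2, -34.8] 49 railR [38.6, 46
[... 263 characters left out ...]
[-42.1, -41.7] 13 railR [45.9, 46.3] 17
140 plate [-46.7, 46.9] 117 railL [-42.3, -41.8] 15 railR [45.8, 46.3] 22
150 plate [-46.8, 46.8] 116 railL [-42.2, -41.7] 19 railR [45.8, 46.4] 20
160 plate [-46.8, 46.8] 122 railL [-42.0, -41.7] 16 railR [46.0, 46.5] 16
170 plate [-46.8, 46.8] 126 railL [-42.1, -41.5] 15 railR [45.9, 46.5] 20
180 plate [-46.9, 46.8] 132 railL [-42.0, -41.6] 20 railR [45.9, 46.3] 21
190 plate [-46.9, 46.8] 139 railL [-42.0, -41.5] 19 railR [45.9, 46.4] 22
200 plate [-46.9, 46.9] 137 railL [-42.0, -41.6] 21 railR [46.0, 46.4] 25
210 plate [-46.8, 46.9] 101 railL [-50.8, -41.7] 20 railR [46.0, 55.6] 32
lug lane X,Y,z [np.float64(2.9), np.float64(81.6), np.float64(43.2)]
```

View pics/w9.png

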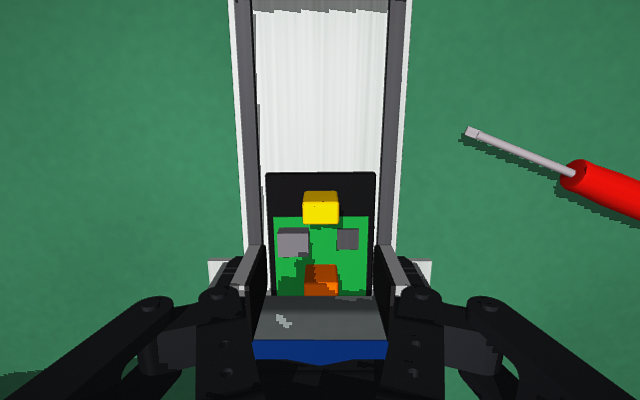

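The front lug is past the arch at (320,207). I'll grip it and draw on.

Request:
drive_tool(deltas=[{"hand": 0.1, "tx": -1, "ty": 1, "tz": 20, "wx": 0, "wy": 0, "wz": 0}, {"hand": 0.1, "tx": 0, "ty": 0, "tz": 35, "wx": 0, "wy": 0, "wz": 0}, {"hand": 0.1, "tx": 0, "ty": 0, "tz": 30, "wx": 0, "wy": 0, "wz": 0}, {"hand": 0.1, "tx": 0, "ty": 0, "tz": 8, "wx": 0, "wy": 0, "wz": 0}, {"hand": 0.1, "tx": 0, "ty": 0, "tz": 0, "wx": 0, "wy": 0, "wz": 0}, {"hand": -1, "tx": 0, "ty": 0, "tz": 0, "wx": 0, "wy": 0, "wz": 0}, {"hand": -1, "tx": 0, "ty": 0, "tz": 0, "wx": 0, "wy": 0, "wz": 0}, {"hand": -1, "tx": 0, "ty": 0, "tz": 0, "wx": 0, "wy": 0, "wz": 0}, {"hand": -1, "tx": 0, "ty": 0, "tz": 0, "wx": 0, "wy": 0, "wz": 0}, {"hand": -1, "tx": 0, "ty": 0, "tz": 0, "wx": 0, "wy": 0, "wz": 0}])

```text
clock: 12.6
position: [0.6203, 0.0629, 0.0973]
ee_rot: [2.085, 2.346, 0.003]
contact_force: [-1.5, -2.3, 7.0]
width: 0.271
grasp_force: 32.1
```

Request:
drive_tool(deltas=[{"hand": -1, "tx": 4, "ty": 0, "tz": 0, "wx": 0, "wy": 0, "wz": 0}, {"hand": -1, "tx": 10, "ty": 0, "tz": 0, "wx": 0, "wy": 0, "wz": 0}, {"hand": -1, "tx": 12, "ty": 0, "tz": 0, "wx": 0, "wy": 0, "wz": 0}, {"hand": -1, "tx": 12, "ty": 0, "tz": 0, "wx": 0, "wy": 0, "wz": 0}, {"hand": -1, "tx": 12, "ty": 0, "tz": 0, "wx": 0, "wy": 0, "wz": 0}, {"hand": -1, "tx": 12, "ty": 0, "tz": 0, "wx": 0, "wy": 0, "wz": 0}, {"hand": -1, "tx": 12, "ty": 0, "tz": 0, "wx": 0, "wy": 0, "wz": 0}, {"hand": -1, "tx": 12, "ty": 0, "tz": 0, "wx": 0, "wy": 0, "wz": 0}, {"hand": -1, "tx": 10, "ty": 0, "tz": 0, "wx": 0, "wy": 0, "wz": 0}, {"hand": -1, "tx": 7, "ty": 0, "tz": 0, "wx": 0, "wy": 0, "wz": 0}, {"hand": -1, "tx": 3, "ty": 0, "tz": 0, "wx": 0, "wy": 0, "wz": 0}, {"hand": -1, "tx": 0, "ty": 0, "tz": 0, "wx": 0, "wy": 0, "wz": 0}])

```text
clock: 13.6
position: [0.608, 0.1688, 0.0974]
ee_rot: [2.083, 2.347, 0.004]
contact_force: [0.5, -2.3, 5.9]
width: 0.272
grasp_force: 32.0
```

```bash
cat > tl.py <<'E'
from h import *
now();p=arm.state()['position'];a=np.radians(6.75);d=p[:2]-[.6255,-.0175];print(d@[np.cos(a),np.sin(a)],d@[-np.sin(a),np.cos(a)])
E
python3 tl.py
```

```text
t 13.6 p [0.608  0.1688 0.0974] yawY 6.81 tilt 0.25 F [ 0.5 -2.3  5.9] w 0.272 g 32.0
0.004521753127332953 0.18709249334102132
```

Request:
drive_tool(deltas=[{"hand": -1, "tx": 2, "ty": -0.5, "tz": 0, "wx": 0, "wy": 0, "wz": 0}, {"hand": -1, "tx": 2, "ty": -0.5, "tz": 0, "wx": 0, "wy": 0, "wz": 0}, {"hand": -1, "tx": 1, "ty": 0, "tz": 0, "wx": 0, "wy": 0, "wz": 0}, {"hand": -1, "tx": 0, "ty": 0, "tz": 0, "wx": 0, "wy": 0, "wz": 0}, {"hand": -1, "tx": 0, "ty": 0, "tz": 0, "wx": 0, "wy": 0, "wz": 0}])

```text
clock: 14.02
position: [0.6067, 0.1728, 0.0973]
ee_rot: [2.083, 2.346, 0.003]
contact_force: [0.7, -4.4, 6.0]
width: 0.268
grasp_force: 32.0
```

Request:
drive_tool(deltas=[{"hand": -1, "tx": 1, "ty": 0, "tz": 0, "wx": 0, "wy": 0, "wz": 0}, {"hand": -1, "tx": 1, "ty": 0, "tz": 0, "wx": 0, "wy": 0, "wz": 0}, {"hand": -1, "tx": 0, "ty": 0, "tz": 0, "wx": 0, "wy": 0, "wz": 0}])

```text
clock: 14.27
position: [0.6065, 0.1745, 0.0973]
ee_rot: [2.083, 2.346, 0.003]
contact_force: [0.8, -5.5, 5.7]
width: 0.271
grasp_force: 32.0
```

```bash
python3 tl.py
```

```text
t 14.27 p [0.6065 0.1745 0.0973] yawY 6.79 tilt 0.29 F [ 0.8 -5.5  5.7] w 0.271 g 32.0
0.0036629045732015707 0.19292748308228302
```

Request:
drive_tool(deltas=[{"hand": -1, "tx": 1, "ty": 0, "tz": 0, "wx": 0, "wy": 0, "wz": 0}, {"hand": -1, "tx": 1, "ty": 0, "tz": 0, "wx": 0, "wy": 0, "wz": 0}, {"hand": -1, "tx": 0, "ty": 0, "tz": 0, "wx": 0, "wy": 0, "wz": 0}, {"hand": -1, "tx": 0, "ty": 0, "tz": 0, "wx": 0, "wy": 0, "wz": 0}])

```text
clock: 14.6
position: [0.6065, 0.175, 0.0974]
ee_rot: [2.08, 2.345, -0.001]
contact_force: [1.7, -11.7, 5.5]
width: 0.271
grasp_force: 32.0
```

Request:
drive_tool(deltas=[{"hand": -1, "tx": 1, "ty": 0, "tz": 0, "wx": 0, "wy": 0, "wz": 0}, {"hand": -1, "tx": 1, "ty": 0, "tz": 0, "wx": 0, "wy": 0, "wz": 0}, {"hand": -1, "tx": 0, "ty": 0, "tz": 0, "wx": 0, "wy": 0, "wz": 0}, {"hand": -1, "tx": 0, "ty": 0, "tz": 0, "wx": 0, "wy": 0, "wz": 0}])

```text
clock: 14.93
position: [0.6065, 0.1754, 0.0975]
ee_rot: [2.078, 2.344, -0.005]
contact_force: [1.8, -19.3, 6.4]
width: 0.274
grasp_force: 32.2
```

```bash
python3 tl.py
```

```text
t 14.93 p [0.6065 0.1754 0.0975] yawY 6.89 tilt 0.54 F [  1.8 -19.3   6.4] w 0.274 g 32.2
0.0038420509018233066 0.1938395148767293
```

It is firmly against the stop (19 N). I'll release, lift and check.

Request:
drive_tool(deltas=[{"hand": 0.1, "tx": 0, "ty": 0, "tz": 0, "wx": 0, "wy": 0, "wz": 0}, {"hand": 0.1, "tx": 0, "ty": 0, "tz": 0, "wx": 0, "wy": 0, "wz": 0}, {"hand": 0.1, "tx": 0, "ty": 0, "tz": 0, "wx": 0, "wy": 0, "wz": 0}, {"hand": 0.1, "tx": 0, "ty": 0, "tz": -15, "wx": 0, "wy": 0, "wz": 0}, {"hand": 0.1, "tx": 0, "ty": 0, "tz": -35, "wx": 0, "wy": 0, "wz": 0}, {"hand": 0.1, "tx": -30, "ty": 0, "tz": -40, "wx": 0, "wy": 0, "wz": 0}, {"hand": 0.1, "tx": -35, "ty": 0, "tz": -20, "wx": 0, "wy": 0, "wz": 0}, {"hand": 0.1, "tx": 0, "ty": 0, "tz": 0, "wx": 0, "wy": 0, "wz": 0}, {"hand": 0.1, "tx": 0, "ty": 0, "tz": 0, "wx": 0, "wy": 0, "wz": 0}, {"hand": 0.1, "tx": 0, "ty": 0, "tz": 0, "wx": 0, "wy": 0, "wz": 0}])

```text
clock: 15.77
position: [0.6107, 0.1202, 0.1985]
ee_rot: [-2.087, -2.348, -0.0]
contact_force: [0.1, -0.2, -0.2]
width: 0.545
grasp_force: 0.0
```

```bash
python3 w.py pics/w10.png; python3 lane.py | grep -E "lug"; python3 - <<'E'
import numpy as np,cv2
d=np.load('w.npz');W=d['W'];im=d['im']
cv2.imwrite('pics/w10z.png',cv2.resize(im[60:360,180:480,::-1],(600,600),interpolation=cv2.INTER_CUBIC))
th=np.radians(6.75);o=np.array([.6255,-.0175]);dx=W[...,:2]-o
X=dx[...,0]*np.cos(th)+dx[...,1]*np.sin(th);Y=-dx[...,0]*np.sin(th)+dx[...,1]*np.cos(th);z=W[...,2]
blk=(im.max(-1)<60)&(abs(X)<.03)&(z>.008)&(z<.02)&(Y>.19);red=(im[...,0]>130)&(im[...,1]<60)&(abs(X)<.03)
wht=(im.min(-1)>120)&(abs(X)<.03)&(Y>.19)&(Y<.225)&(z<.012)
for n,m in(('black',blk),('red',red),('white',wht)):
    print(n,m.sum(),np.percentile(Y[m],[1,99]).round(4) if m.sum() else '',np.median(z[m]) if m.sum() else '')
for x0 in (-.03,0,.03):
    b=(im.max(-1)<60)&(abs(X-x0)<.005)&(z>.008)&(z<.02)&(Y>.19);print(x0,np.percentile(Y[b],99).round(4))
E
```

```text
t 15.77 p [0.6107 0.1202 0.1985] yawY 6.73 tilt 0.04 F [ 0.1 -0.2 -0.2] w 0.545 g 0.0
yellow [305 108  38  27 995] top [0.6077 0.1755 0.0434] 960 0.046 rect [607.7 175.3] [23.7 15.7] 6.5
yellow [321 275  18  16 142] top [0.6318 0.0552 0.0357] 15 0.039 rect [631.4  55.3] [1.  3.9] 84.9
yellow [308 293  32  19 596] top [0.6229 0.0469 0.0436] 594 0.046 rect [623.2  46.2] [22.9 16.2] 6.1
orange [307 189  34  50 436] top [0.616  0.1147 0.0423] 197 0.045 rect [615.5 111.3] [23.  29.9] 6.4
red [ 240   78  159   12 1896] top [0.6023 0.1987 0.0196] 1889 0.022 rect [602.1 198.7] [107.7   7.2] 6.7
red [ 538  227  102   60 3130] top [0.8312 0.0953 0.0241] 1922 0.028 rect [833.4  94.7] [19.1 82.1] 75.7
lug lane X,Y,z [np.float64(5.2), np.float64(193.6), np.float64(43.2)]
lug lane X,Y,z [np.float64(4.9), np.float64(63.8), np.float64(43.7)]
black 2318 [0.1901 0.2134] 0.013603439458620858
red 1074 [0.1949 0.2211] 0.019608404509108626
white 340 [0.2223 0.2245] 0.005605802322288245
-0.03 0.2135
0 0.2134
0.03 0.2134
```

View pics/w10z.png

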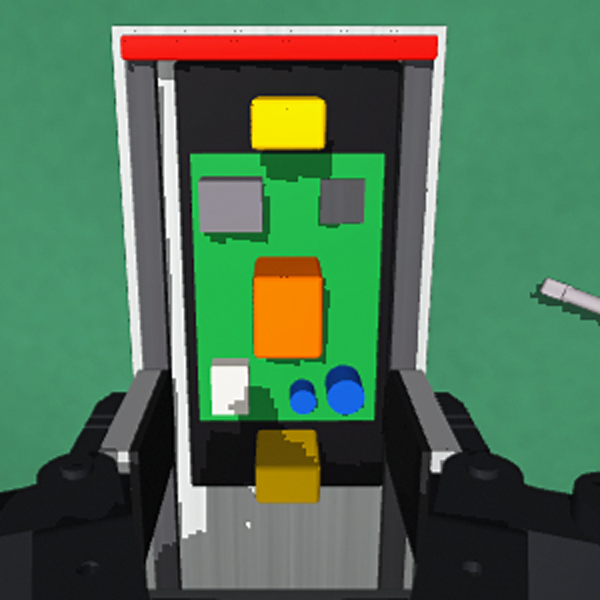

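The carrier is home: its leading edge is level with the red stop's face at lane y 213.4 mm, it is straight, and it touches along the whole bar (crop row ≈60). Now the lever on the blue counter.

```bash
python3 -c "
from h import *
rows(.4955,-.3193,.22,18,13)"
```

```text
13 rows t [-31.32 -15.68  -1.72] w [-0.008 -0.003 -0.863] |t| 35.1
```

Request:
drive_tool(deltas=[{"hand": -1, "tx": -31.3, "ty": -15.7, "tz": -1.7, "wx": 0, "wy": 0, "wz": -0.865}, {"hand": -1, "tx": -31.3, "ty": -15.7, "tz": -1.7, "wx": 0, "wy": 0, "wz": -0.865}, {"hand": -1, "tx": -31.3, "ty": -15.7, "tz": -1.7, "wx": 0, "wy": 0, "wz": -0.865}, {"hand": -1, "tx": -31.3, "ty": -15.7, "tz": -1.7, "wx": 0, "wy": 0, "wz": -0.865}, {"hand": -1, "tx": -31.3, "ty": -15.7, "tz": -1.7, "wx": 0, "wy": 0, "wz": -0.865}, {"hand": -1, "tx": -31.3, "ty": -15.7, "tz": -1.7, "wx": 0, "wy": 0, "wz": -0.865}, {"hand": -1, "tx": -31.3, "ty": -15.7, "tz": -1.7, "wx": 0, "wy": 0, "wz": -0.865}, {"hand": -1, "tx": -31.3, "ty": -15.7, "tz": -1.7, "wx": 0, "wy": 0, "wz": -0.865}])

```text
clock: 16.48
position: [0.5288, -0.1481, 0.2107]
ee_rot: [-1.937, -2.47, 0.0]
contact_force: [-0.0, -0.3, 1.1]
width: -0.005
grasp_force: 0.0
```

Request:
drive_tool(deltas=[{"hand": -1, "tx": -31.3, "ty": -15.7, "tz": -1.7, "wx": 0, "wy": 0, "wz": -0.865}, {"hand": -1, "tx": -31.3, "ty": -15.7, "tz": -1.7, "wx": 0, "wy": 0, "wz": -0.865}, {"hand": -1, "tx": -31.3, "ty": -15.7, "tz": -1.7, "wx": 0, "wy": 0, "wz": -0.865}, {"hand": -1, "tx": -31.3, "ty": -15.7, "tz": -1.7, "wx": 0, "wy": 0, "wz": -0.865}, {"hand": -1, "tx": -31.3, "ty": -15.7, "tz": -1.7, "wx": 0, "wy": 0, "wz": -0.865}, {"hand": -1, "tx": 0, "ty": 0, "tz": 0, "wx": 0, "wy": 0, "wz": 0}, {"hand": -1, "tx": 0, "ty": 0, "tz": 0, "wx": 0, "wy": 0, "wz": 0}, {"hand": -1, "tx": 0, "ty": 0, "tz": 0, "wx": 0, "wy": 0, "wz": 0}, {"hand": -1, "tx": 0, "ty": 0, "tz": 0, "wx": 0, "wy": 0, "wz": 0}])

```text
clock: 17.23
position: [0.4959, -0.318, 0.2194]
ee_rot: [-1.843, -2.541, -0.001]
contact_force: [0.3, 0.3, 0.2]
width: -0.002
grasp_force: 0.0
```

```bash
python3 w.py pics/w11.png; python3 - <<'E'
from h import *
d=np.load('w.npz');W=d['W'];im=d['im'];p={'pixels':im};z=W[...,2]
D=np.hypot(W[...,0]-.43,W[...,1]+.28)<.09
for n,m in(('top',colour(p,'blue')&D&(z>.034)&(z<.046)),('lever',D&(z>.044)&(z<.06)&(im.astype(int).max(-1)-im.astype(int).min(-1)<30)),('knobtop',colour(p,'red')&D&(z>.073))):
    q=W[m];r=cv2.minAreaRect((q[:,:2]*1000).astype('float32'));print(n,m.sum(),np.round(r[0],1),np.round(r[1],1),round(r[2],1),q.mean(0).round(4))
E
```

```text
t 17.23 p [ 0.4959 -0.318   0.2194] yawY 18.08 tilt 0.13 F [0.3 0.3 0.2] w -0.002 g 0.0
red [  0  59  14  21 247] top [ 0.2986 -0.2923  0.0766] 246 0.079 rect [ 298.7 -292.2] [ 8.9 10.9] 16.9
red [306 149  19  26 383] top [ 0.4847 -0.2899  0.0765] 290 0.079 rect [ 484.5 -290.3] [11.2 11.7] 17.6
top 6464 [ 426.6 -284.7] [83.7 63.6] 17.9 [ 0.4315 -0.2798  0.0393]
lever 1200 [ 452.4 -286.4] [18.8 54.3] 72.3 [ 0.4487 -0.2834  0.0501]
knobtop 290 [ 484.5 -290.3] [11.2 11.7] 17.6 [ 0.4847 -0.2899  0.0765]
```

View pics/w11.png

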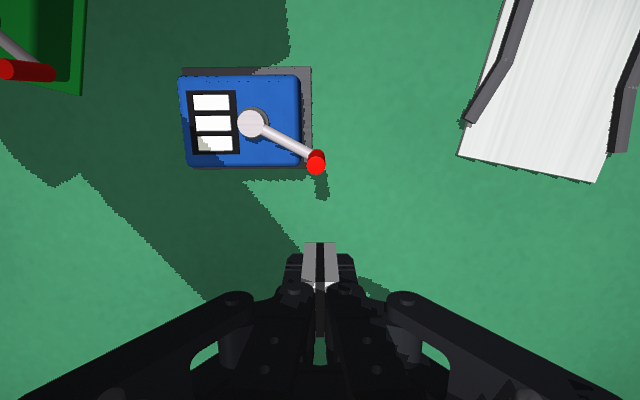

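The blue counter's knob is at (316,161) and the closed fingers stand behind it at (320,265). I'll descend and push along the counter's +y.

Request:
drive_tool(deltas=[{"hand": -1, "tx": 0, "ty": 1.5, "tz": 25, "wx": 0, "wy": 0, "wz": 0}, {"hand": -1, "tx": 0, "ty": 0, "tz": 35, "wx": 0, "wy": 0, "wz": 0}, {"hand": -1, "tx": 0, "ty": 0, "tz": 29, "wx": 0, "wy": 0, "wz": 0}, {"hand": -1, "tx": 0, "ty": 0, "tz": 0, "wx": 0, "wy": 0, "wz": 0}, {"hand": -1, "tx": 5, "ty": 0, "tz": 0, "wx": 0, "wy": 0, "wz": 0}, {"hand": -1, "tx": 8, "ty": 0, "tz": 0, "wx": 0, "wy": 0, "wz": 0}, {"hand": -1, "tx": 8, "ty": 0, "tz": 0, "wx": 0, "wy": 0, "wz": 0}, {"hand": -1, "tx": 8, "ty": 0, "tz": 0, "wx": 0, "wy": 0, "wz": 0}, {"hand": -1, "tx": 8, "ty": 0, "tz": 0, "wx": 0, "wy": 0, "wz": 0}, {"hand": -1, "tx": 8, "ty": 0, "tz": 0, "wx": 0, "wy": 0, "wz": 0}, {"hand": -1, "tx": 7, "ty": 0, "tz": 0, "wx": 0, "wy": 0, "wz": 0}, {"hand": -1, "tx": 0, "ty": 0, "tz": 0, "wx": 0, "wy": 0, "wz": 0}])

```text
clock: 18.28
position: [0.4807, -0.2687, 0.1319]
ee_rot: [-1.846, -2.542, 0.0]
contact_force: [1.3, -1.7, 0.8]
width: 0.0
grasp_force: 1.0
```

Request:
drive_tool(deltas=[{"hand": -1, "tx": 2, "ty": 0, "tz": 0, "wx": 0, "wy": 0, "wz": 0}, {"hand": -1, "tx": 2, "ty": 0, "tz": 0, "wx": 0, "wy": 0, "wz": 0}, {"hand": -1, "tx": 0, "ty": 0, "tz": 0, "wx": 0, "wy": 0, "wz": 0}, {"hand": -1, "tx": 0, "ty": 0, "tz": 0, "wx": 0, "wy": 0, "wz": 0}])

```text
clock: 18.62
position: [0.4798, -0.2664, 0.1315]
ee_rot: [-1.847, -2.541, 0.0]
contact_force: [0.0, -2.7, 1.5]
width: 0.004
grasp_force: 1.3
```

```bash
cat > kn.py <<'E'
from h import *
now();s=arm.state()
P=np.array([.4361,-.2816]);a=np.radians(18);u=np.array([np.cos(a),np.sin(a)]);v=np.array([-u[1],u[0]])
d=s['position'][:2]-P;print('tcp r,s',d@u,d@v,'Fv',s['contact_force'][:2]@v)
for n in('wrist','top','side'):
    p=shot(n);W=cloud(p);m=colour(p,'red')&(W[...,2]>.068)&(W[...,2]<.085)&(np.hypot(*(W[...,:2]-P).transpose(2,0,1))<.08)
    if m.sum()>5:
        q=W[m].mean(0)[:2]-P;print(n,m.sum(),q.round(4),'lever rad',np.arctan2(q@v,q@u)+.5)
E
python3 kn.py
```

```text
t 18.62 p [ 0.4798 -0.2664  0.1315] yawY 17.97 tilt 0.02 F [ 0.  -2.7  1.5] w 0.004 g 1.3
tcp r,s 0.04623333891590473 0.0010102459293413655 Fv -2.588442682866544
wrist 863 [0.0388 0.0317] lever rad 0.870997890477577
side 19 [0.0351 0.0284] lever rad 0.8652749109595859
```

Request:
drive_tool(deltas=[{"hand": -1, "tx": 2, "ty": 0, "tz": 0, "wx": 0, "wy": 0, "wz": 0}, {"hand": -1, "tx": 2, "ty": 0, "tz": 0, "wx": 0, "wy": 0, "wz": 0}, {"hand": -1, "tx": 1, "ty": 0, "tz": 0, "wx": 0, "wy": 0, "wz": 0}, {"hand": -1, "tx": 0, "ty": 0, "tz": 0, "wx": 0, "wy": 0, "wz": 0}, {"hand": -1, "tx": 0, "ty": 0, "tz": 0, "wx": 0, "wy": 0, "wz": 0}])

```text
clock: 19.18
position: [0.4779, -0.2613, 0.1313]
ee_rot: [-1.846, -2.541, 0.001]
contact_force: [-1.2, -5.2, 1.4]
width: 0.004
grasp_force: 1.9
```

Request:
drive_tool(deltas=[{"hand": -1, "tx": 1, "ty": 0, "tz": 0, "wx": 0, "wy": 0, "wz": 0}, {"hand": -1, "tx": 1, "ty": 0, "tz": 0, "wx": 0, "wy": 0, "wz": 0}, {"hand": -1, "tx": 0, "ty": 0, "tz": 0, "wx": 0, "wy": 0, "wz": 0}, {"hand": -1, "tx": 0, "ty": 0, "tz": 0, "wx": 0, "wy": 0, "wz": 0}])

```text
clock: 19.52
position: [0.4773, -0.2595, 0.1313]
ee_rot: [-1.846, -2.541, 0.001]
contact_force: [-1.1, -5.0, 1.4]
width: -0.0
grasp_force: 2.2
```

```bash
python3 kn.py
```

```text
t 19.52 p [ 0.4773 -0.2595  0.1313] yawY 18.0 tilt 0.06 F [-1.1 -5.   1.4] w -0.0 g 2.2
tcp r,s 0.04602157609677446 0.008249018354027061 Fv -4.451859468670288
wrist 863 [0.0337 0.0376] lever rad 1.0252621872064862
side 27 [0.0311 0.0346] lever rad 1.0245093304686947
```

Request:
drive_tool(deltas=[{"hand": -1, "tx": 1, "ty": 0, "tz": 0, "wx": 0, "wy": 0, "wz": 0}, {"hand": -1, "tx": 1, "ty": 0, "tz": 0, "wx": 0, "wy": 0, "wz": 0}, {"hand": -1, "tx": 0, "ty": 0, "tz": 0, "wx": 0, "wy": 0, "wz": 0}, {"hand": -1, "tx": 0, "ty": 0, "tz": 0, "wx": 0, "wy": 0, "wz": 0}])

```text
clock: 20.0
position: [0.4768, -0.2586, 0.1314]
ee_rot: [1.845, 2.54, -0.004]
contact_force: [-1.7, -9.2, -2.1]
width: -0.004
grasp_force: 4.0
```

Request:
drive_tool(deltas=[{"hand": -1, "tx": 1, "ty": 0, "tz": 0, "wx": 0, "wy": 0, "wz": 0}, {"hand": -1, "tx": 1, "ty": 0, "tz": 0, "wx": 0, "wy": 0, "wz": 0}, {"hand": -1, "tx": 0, "ty": 0, "tz": 0, "wx": 0, "wy": 0, "wz": 0}, {"hand": -1, "tx": 0, "ty": 0, "tz": 0, "wx": 0, "wy": 0, "wz": 0}])

```text
clock: 20.33
position: [0.4765, -0.258, 0.1316]
ee_rot: [1.843, 2.538, -0.007]
contact_force: [-0.3, -14.9, -4.0]
width: 0.003
grasp_force: 6.9
```

```bash
python3 kn.py
```

```text
t 20.33 p [ 0.4765 -0.258   0.1316] yawY 18.02 tilt 0.38 F [ -0.3 -14.9  -4. ] w 0.003 g 6.9
tcp r,s 0.04576404052869416 0.009952326104478429 Fv -14.051270514407346
wrist 864 [0.0328 0.0384] lever rad 1.048948896728398
side 25 [0.0298 0.0343] lever rad 1.0405404726363583
```

At the stop: the force is rising steeply and the tool barely moves. I'll back off the way I came and lift.

Request:
drive_tool(deltas=[{"hand": -1, "tx": -8, "ty": 0, "tz": 0, "wx": 0, "wy": 0, "wz": 0}, {"hand": -1, "tx": -14, "ty": 0, "tz": 0, "wx": 0, "wy": 0, "wz": 0}, {"hand": -1, "tx": -18, "ty": 0, "tz": 0, "wx": 0, "wy": 0, "wz": 0}, {"hand": -1, "tx": -20, "ty": 0, "tz": 0, "wx": 0, "wy": 0, "wz": 0}, {"hand": -1, "tx": -15, "ty": 0, "tz": -10, "wx": 0, "wy": 0, "wz": 0}, {"hand": -1, "tx": 0, "ty": 0, "tz": -35, "wx": 0, "wy": 0, "wz": 0}, {"hand": -1, "tx": 0, "ty": 0, "tz": -40, "wx": 0, "wy": 0, "wz": 0}, {"hand": -1, "tx": 0, "ty": 0, "tz": -15, "wx": 0, "wy": 0, "wz": 0}, {"hand": -1, "tx": 0, "ty": 0, "tz": 0, "wx": 0, "wy": 0, "wz": 0}, {"hand": -1, "tx": 0, "ty": 0, "tz": 0, "wx": 0, "wy": 0, "wz": 0}, {"hand": -1, "tx": 0, "ty": 0, "tz": 0, "wx": 0, "wy": 0, "wz": 0}])

```text
clock: 21.4
position: [0.4989, -0.3257, 0.2293]
ee_rot: [-1.844, -2.538, -0.002]
contact_force: [-0.8, 0.4, 0.5]
width: 0.002
grasp_force: 0.0
```

```bash
python3 kn.py; python3 - <<'E'
from h import *
p=shot('top');W=cloud(p)
for t in('carrier','tin','driver','housing'):
    for r in arm.silhouettes(p,t)[:2]: print(t,round(r['score'],2),np.round(r['xy']).tolist(),np.nanmedian(W[r['mask']],0).round(3))
m=colour(p,'orange')&(np.hypot(W[...,0]-.61,W[...,1]-.11)<.05);print('carrier orange',m.sum(),W[m].mean(0).round(4))
E
```

```text
t 21.4 p [ 0.4989 -0.3257  0.2293] yawY 17.99 tilt 0.25 F [-0.8  0.4  0.5] w 0.002 g 0.0
tcp r,s 0.04609307451740424 -0.061338981298378045 Fv 0.6335060180876424
wrist 284 [ 0.0486 -0.0082] lever rad 0.01837840095427362
top 14 [ 0.0475 -0.0031] lever rad 0.11981039388608328
side 29 [ 0.0469 -0.0104] lever rad -0.03320984681726846
carrier 0.92 [276.0, 173.0] [0.61  0.112 0.016]
carrier 0.83 [208.0, 325.0] [0.245 0.278 0.01 ]
tin 0.92 [200.0, 252.0] [0.422 0.304 0.035]
driver 0.91 [283.0, 91.0] [0.823 0.098 0.023]
carrier orange 109 [0.6129 0.1106 0.0433]
```

The lever is back at rest, the carrier is home, and the tin and driver read as they did at the start. The housing wasn't detected in this last picture, but nothing was moved near it.

```bash
python3 -c "
from h import *
print(arm.job_done())"
```

```text
the job is handed in; nothing more can be done
None
```

The carrier rests home against the red end stop, the tally lever was then swung to its stop and sprang back, and the job is handed in at about 21 s; the hand-in gave no verdict, and the final picture did not detect the housing, so that it stayed put is not confirmed.

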